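# Assemble the sieve stack on the vibrating table

### The job

Put the empty sieve set together on the vibrating table, ready for grading crushed glass: the pan in the middle of the round rubber pad, then the fine, the medium and the coarse sieve, each seated fully home in the piece below it, and the lid on top. Build it up there from the pan, one piece at a time, and leave the jar, the muller, the cap and the palette knife where they lie.

Things in the scene. Friction and masses are not known exactly. Their poses are not given: they have to be found in the camera images.
- pad (a point): Vibrating table: low grey box with an aluminium top, 160 x 130 mm, fixed, black knob and switch in front. On its top lies a round black rubber pad, 72 mm across and 6 mm high. This point is the centre of the pad's upper face, 58 mm above the light table; z up. Two small steel lugs stand on the plate 50 mm either side of it, level with the pad.
- pan: Receiving pan, the bottom piece of the sieve set: stainless steel cup with a closed bright floor and a flat underside without a foot, 60 mm outside diameter, 55 mm inside, 30 mm high. Origin at the centre of its underside, z up.
- fine: Fine sieve: the lowest frame, 30 mm high, dense grey mesh. Steel, 60 mm across; upper part an open tube, 55 mm inside; below it a 60 mm shoulder and a tapered foot 8 mm deep (52 narrowing to 45 mm) that enters the piece below, self-centring from 3 mm off; the shoulder rests on its rim. Origin: centre of the foot's underside, z up; seated in the pan it is 22 mm above the pan's origin.
- medium: Medium sieve: 38 mm high, wire mesh of 5 mm pitch. Steel, 60 mm across; upper part an open tube, 55 mm inside; below it a 60 mm shoulder and a tapered foot 8 mm deep (52 narrowing to 45 mm) that enters the piece below, self-centring from 3 mm off; the shoulder rests on its rim. Origin: centre of the foot's underside, z up; seated in the fine sieve it is 22 mm above that one's.
- coarse: Coarse sieve: tallest, 46 mm high, open grid of 10 mm pitch. Steel, 60 mm across; upper part an open tube, 55 mm inside; below it a 60 mm shoulder and a tapered foot 8 mm deep (52 narrowing to 45 mm) that enters the piece below, self-centring from 3 mm off; the shoulder rests on its rim. Origin: centre of the foot's underside, z up; seated in the medium sieve it is 30 mm above that one's.
- lid: Lid: steel disc 60 mm across, 6 mm thick, round black knob on top, tapered foot below like the sieves' (8 mm deep, 45 widening to 52 mm). The disc is 8 to 14 mm above the origin, the knob (20 mm across) 14 to 36 mm. Seated on the coarse sieve its origin is 38 mm above that one's. Origin at the centre of the foot's underside, z up.
- jar: Bystander, leave it: squat amber glass paint jar with a white screw cap, 61 mm across, 54 mm high. Origin at the centre of its underside, z up.
- muller: Bystander, leave it: solid green glass muller, 60 mm across at the base, waisted, 52 mm high. Origin at the centre of its underside, z up.
- cap: Bystander, leave it: small yellow bottle cap, 26 mm across, 24 mm high. Origin at the centre of its underside, z up.
- knife: Bystander, leave it: palette knife lying flat, 251 mm long, 18 mm wide, 18 mm high, black handle towards its -x end, steel blade towards its +x end. Origin at the middle of its length on the underside; x along the knife, z up.

How it is judged (in metres and radians):
On the way, in this order (a step that is already met when the one before it is completed fails the run):
1. the pan stands in the middle of the rubber pad (horizontal distance between pan and pad below 0.01 m and z of pan in the frame of pad between -0.003 and 0.004 m and angle between pan's own z axis and vertical below 0.06 rad), for 0.2 s.
2. the fine sieve is seated in the pan (horizontal distance between fine and pan below 0.004 m and z of fine in the frame of pan between 0.0195 and 0.0245 m and angle between fine's own z axis and vertical below 0.06 rad), for 0.2 s.
3. the medium sieve is seated in the fine one (horizontal distance between medium and fine below 0.004 m and z of medium in the frame of fine between 0.0195 and 0.0245 m and angle between medium's own z axis and vertical below 0.06 rad), for 0.2 s.
4. the coarse sieve is seated in the medium one (horizontal distance between coarse and medium below 0.004 m and z of coarse in the frame of medium between 0.0275 and 0.0325 m and angle between coarse's own z axis and vertical below 0.06 rad), for 0.2 s.
5. the lid is seated on the coarse sieve (horizontal distance between lid and coarse below 0.004 m and z of lid in the frame of coarse between 0.0355 and 0.0405 m and angle between lid's own z axis and vertical below 0.06 rad), for 0.2 s.
At the end, for the whole second after the job is handed in: Pan upright on the pad, within 10 mm of its centre; on it in order the fine, medium and coarse sieve and the lid, each fully home (within 2.5 mm of its seated height and 4 mm of the axis of the piece below, upright within 0.06 rad); all released and at rest (all of step 1 and all of step 2 and all of step 3 and all of step 4 and all of step 5 and linear speed of each of pan, fine, medium, coarse, lid below 0.02 m/s); the robot touches nothing.
It fails at once if the jar is pushed more than 30 mm from where it lay or tipped over (distance of jar from where it was at the start of the episode above 0.03 m or angle between jar's own z axis and vertical above 0.6 rad).
It fails at once if the muller is pushed more than 30 mm from where it lay or tipped over (distance of muller from where it was at the start of the episode above 0.03 m or angle between muller's own z axis and vertical above 0.6 rad).
It fails at once if the cap is pushed more than 30 mm from where it lay or tipped over (distance of cap from where it was at the start of the episode above 0.03 m or angle between cap's own z axis and vertical above 0.6 rad).
It fails at once if the palette knife is pushed more than 30 mm from where it lay or tipped over (distance of knife from where it was at the start of the episode above 0.03 m or angle between knife's own z axis and vertical above 0.6 rad).
It also fails if it takes over 122 s, if anything falls off the work surface, if the arm or the gripper's body presses on something with over 40 N, if the wrist force passes 120 N, or if a joint passes its speed limit or range.

### The arm

A 6-joint arm with a two-finger parallel gripper is mounted at the origin on the work surface. World frame = base frame: x ahead of the robot, y to its left, z up, the work surface at z = 0. Lengths are in m, angles in degrees, forces in N, time in s.
With the tool pointing down it reaches from about 0.25 to 0.725 m from the base axis. Payload 9.7 kg.
Tool frame: the origin (TCP) lies at the centre of the arm's flange, where the gripper is bolted on; the fingertips stand 173 mm ahead of it and the grasp point (between the pads) lies 155 mm ahead of it (bot.grasp_offset is the distance from the TCP to the grasp point, in m); z points along the fingers, y is the direction in which the jaws open and shut (so a half turn about z gives the same grasp; the last joint's range is limited). The gripper opens to 85 mm and grips with 20 to 120 N. Pads are 22 mm wide; open, the fingers measure 114 mm over their backs; the gripper's body (76 mm by 85 mm) begins 54 mm behind the grasp point. The pads swing forward as they close: fully open they stand 13 mm farther back than shut.
Start: joints at [-75.401, 4.979, 10.078, 95.1, 0, 90], TCP at [0.139, -0.532, 0.405] pointing down, gripper open.
Joint ranges: [-179.16, 179.16], [-48.56, 103.87], [-65.8, 70.77], [-126.05, 130.52], [-82.76, 87.17], [-180, 180]. Speed limits (degrees/s): [127.2, 127.2, 147.25, 180, 180, 180].

### API

Orientations are given as [roll, pitch, yaw] about the fixed x, y, z axes, in that order (R = Rz(yaw) Ry(pitch) Rx(roll)).
In Python, from workcell import bot, camera gives the robot as it stands.
- The arm moves only by the tool drive_tool, never from a script. Its argument "deltas" is a list of rows, each an object of numbers: "dx", "dy", "dz": the shift along the tool's x, y, z in cm; "spin": the turn about the tool's z in degrees; "fingers": the finger opening in cm, from 0 to 8.54. In form: [{"dx": .., "dy": .., "dz": .., "spin": .., "fingers": ..}, ...]. A call has exactly 8 rows; each row is the pose to reach, as a shift and turn from the pose commanded when the call began, along the tool's axes at that moment; what a row does not reach only later rows make up. A row lasts 1/8 s, in which the tool goes at most 62.5 mm and 10.7 degrees, less where a joint would pass 70% of its speed; a pose out of reach is approached as far as the arm can. A call with a gripper value outside its range is refused whole. The fingers move at their own pace and stop on an object; "force" is the grip in N (left out, the last holds). Time passes only in rows, so rows that repeat a pose let the fingers close, or fill a call up. It gives the time, the measured TCP pose, the force and the opening at its end, in the units of the state.
- bot.get_obs(): the state, without advancing time (a new reading comes with each control period).
- camera(name): name is "scene" or "top"; returns a dict with "image" (384x512x3 uint8, blue, green, red), "intrinsics" (3x3 intrinsics, pixels), "T" (4x4, takes a point from camera to world coordinates). Camera axes: x right, y down, z forward; pixel columns grow to the right and rows downward; lengths in m; the calibration is good to about 2 mm. A picture is of the moment at which its call begins. There is no depth.
- bot.job_done(): hands the job in, once; it reports no verdict.
The state is a dict: "time": time; "q": joint angles; "qd": joint speeds; "joint_efforts": joint torques, N m; "ee_pos": TCP position; "tcp_rot": TCP orientation; "wrist_force": force on the tool from outside, world axes, zero at the start; "torque": the same for the moment, N m; "opening": finger opening in m.
Only numpy, scipy, OpenCV 4.12 (cv2) and the standard library are available. Lean on these libraries where they do the work, as an engineer would, in place of code of your own. Each camera call takes 0.05 s, during which the arm holds its last target.

## Working session

There is one attempt and no reset: what is moved stays moved. The work goes in short steps, Python scripts to look and compute and a tool call to move; the robot and the scene stay as the last step left them, time stands still between calls to the robot, and variables do not carry over. Pictures are saved under pics/ and viewed, and the job is handed in when it is done.

Besides the shell and the picture viewer there is one more tool, called after "Call:" by a JSON object that holds its "method" and its "body". drive_tool: Moves the arm, as the interface text tells. Its arguments: {"type":"object","properties":{"deltas":{"type":"array"},"force":{"type":"number"}},"required":["deltas"]}

```bash
ls; mkdir -p pics
python3 - <<'E'
from workcell import bot, camera
import cv2, numpy as np
o=bot.get_obs(); print(o)
print(bot.grasp_offset)
for n in ("scene","top"):
    c=camera(n); cv2.imwrite(f"pics/{n}0.png",c["image"]); print(n,c["intrinsics"].tolist(),np.round(c["T"],4).tolist())
    np.savez(f"{n}0.npz",image=c["image"],K=c["intrinsics"],T=c["T"])
E
```

```text
pics
{'time': 0.0, 'q': array([-7.54026101e+01,  5.01121907e+00,  1.00347016e+01,  9.50999241e+01,
       -5.29013471e-04,  8.99997058e+01]), 'qd': array([ 0.1107256 , -0.01348331, -0.04507647, -0.02503836, -0.02688217,
        0.05758421]), 'joint_efforts': array([-1.04218830e-04, -5.20390213e+01,  4.64799929e+01,  1.64374639e-02,
       -1.45422473e-05, -2.39188876e-05]), 'ee_pos': array([ 0.13861311, -0.53224743,  0.40398399]), 'tcp_rot': array([-1.79923558e+02,  5.28620553e-04,  1.45976848e+01]), 'wrist_force': array([-0.38701747, -0.20950368,  0.26995454]), 'torque': array([ 0.01109044, -0.02752158, -0.01239372]), 'opening': 0.08528516475037634}
0.1547
scene [[402.5729444088627, 0.0, 261.6112449051826], [0.0, 402.5729444088627, 197.63244396526213], [0.0, 0.0, 1.0]] [[-0.7803, 0.4591, -0.4248, 0.9661], [0.6252, 0.5534, -0.5503, 0.4984], [-0.0176, -0.695, -0.7188, 0.7327], [0.0, 0.0, 0.0, 1.0]]
top [[415.8062815319147, 0.0, 252.7156071418984], [0.0, 415.8062815319147, 195.6080247545891], [0.0, 0.0, 1.0]] [[-0.0196, -0.9903, 0.1375, 0.4041], [-0.9997, 0.0173, -0.0182, 0.0128], [0.0157, -0.1378, -0.9903, 1.1516], [0.0, 0.0, 0.0, 1.0]]
```

View pics/scene0.png

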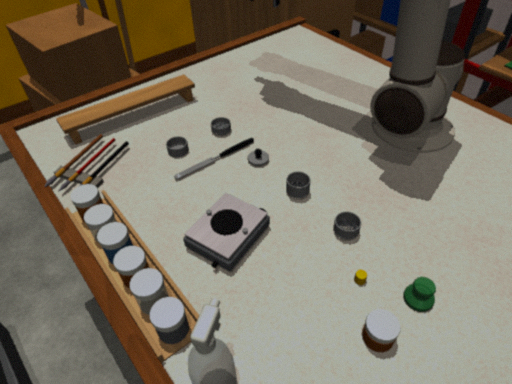

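View pics/top0.png

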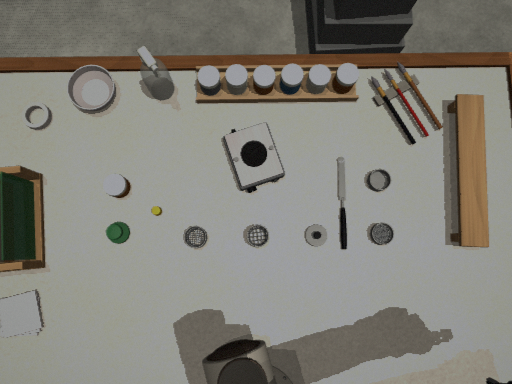

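```bash
cat > h.py <<'E'
import numpy as np, cv2
def load(n): 
    d=np.load(n); return d["image"],d["K"],d["T"]
def px2w(u,v,K,T,z):
    d=T[:3,:3]@np.linalg.solve(K,np.array([u,v,1.0])); o=T[:3,3]; s=(z-o[2])/d[2]; return o+s*d
def w2px(p,K,T):
    p=np.atleast_2d(p); c=(p-T[:3,3])@T[:3,:3]; q=c@K.T; return q[:,:2]/q[:,2:]
E
python3 - <<'E'
import cv2
from h import *
im,K,T=load("top0.npz")
c=im[110:255,180:400]; cv2.imwrite("pics/topz.png",cv2.resize(c,None,fx=3.6,fy=3.6,interpolation=cv2.INTER_CUBIC))
im,K,T=load("scene0.npz")
c=im[110:270,150:370]; cv2.imwrite("pics/scenez.png",cv2.resize(c,None,fx=3.6,fy=3.6,interpolation=cv2.INTER_CUBIC))
E
```

```text
(no output)
```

View pics/topz.png

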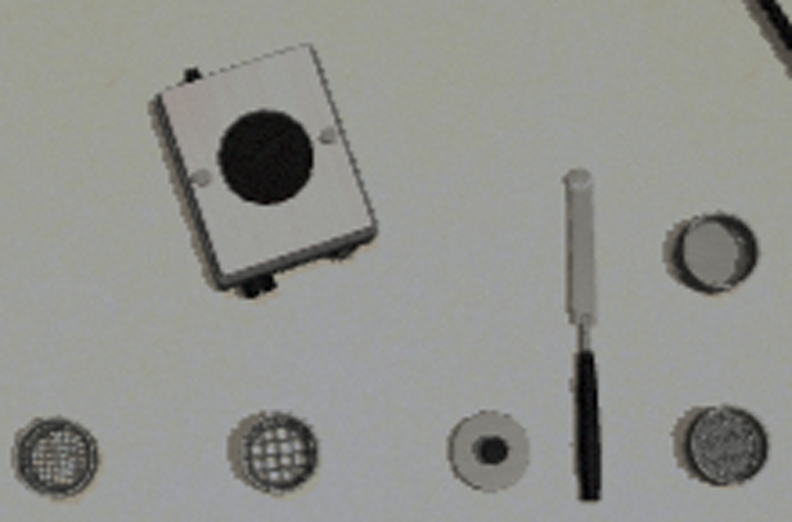

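View pics/scenez.png

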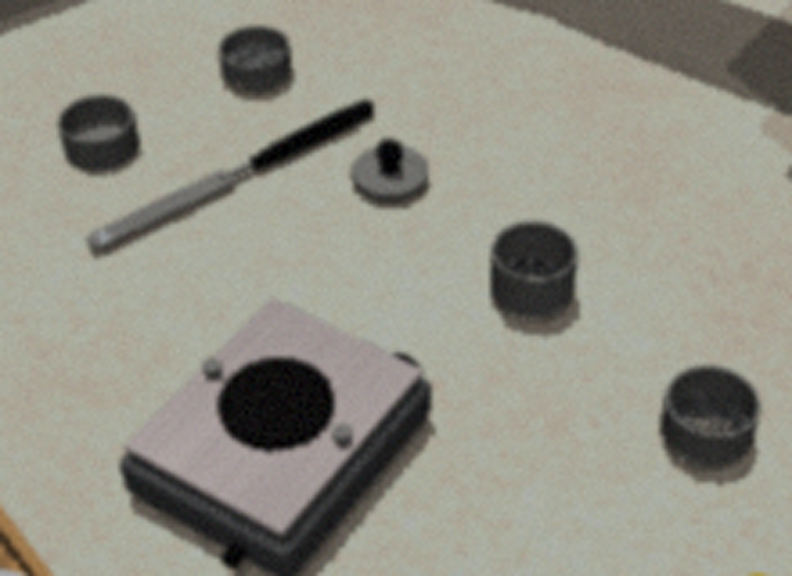

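Run:
```python
from h import *
it,Kt,Tt=load("top0.npz"); is_,Ks,Ts=load("scene0.npz")
# pad: dark blob centroid
for n,im,K,T,box in (("top",it,Kt,Tt,(232,130,278,178)),("scene",is_,Ks,Ts,(205,205,247,238))):
    g=cv2.cvtColor(im,cv2.COLOR_BGR2GRAY); x0,y0,x1,y1=box
    m=(g[y0:y1,x0:x1]<50).astype(np.uint8)
    k,l,st,c=cv2.connectedComponentsWithStats(m)
    for i in range(1,k):
        if st[i,4]>100:
            cc=c[i]+[x0,y0]; print(n,st[i],cc,px2w(*cc,K,T,0.058))
# initial guesses from top view (rim height)
H=dict(pan=.03,fine=.03,medium=.038,coarse=.046,lid=.014)
g={"pan":(717,253),"fine":(727,446),"medium":(57,457),"coarse":(280,452),"lid":(489,451)}
for k,(u,v) in g.items():
    print(k, px2w(180+u/3.6,110+v/3.6,Kt,Tt,H[k]))
s={"pan":(97,115),"fine":(256,51),"medium":(711,403),"coarse":(534,252),"lid":(390,170)}
for k,(u,v) in s.items():
    print(k,"scene", px2w(150+u/3.6,110+v/3.6,Ks,Ts,H[k]))
print("lugs top",[px2w(180+u/3.6,110+v/3.6,Kt,Tt,.058)[:2] for u,v in ((201,177),(327,136))])
print("cap/knife ends",[px2w(u,v,Kt,Tt,.01)[:2] for u,v in ((156,211),(340.5,157),(344,249),(117,186),(118,232))])
```

```text
top [  9  11  26  26 515] [253.5184466  153.32621359] [ 0.67084702 -0.01173338  0.058     ]
scene [  6   5  31  25 612] [226.20751634 221.84803922] [ 0.67402987 -0.0100115   0.058     ]
pan [ 0.59629776 -0.35655042  0.03      ]
fine [ 0.44926749 -0.35501752  0.03      ]
medium [0.45024748 0.14590205 0.038     ]
coarse [ 0.45046928 -0.01885429  0.046     ]
lid [ 0.44956121 -0.17847393  0.014     ]
pan scene [ 0.59802229 -0.3625086   0.03      ]
fine scene [ 0.45403426 -0.35189577  0.03      ]
medium scene [0.4540095  0.14994092 0.038     ]
coarse scene [ 0.45244779 -0.01664763  0.046     ]
lid scene [ 0.45158815 -0.17824848  0.014     ]
lugs top [array([0.65552897, 0.03610566]), array([ 0.68545341, -0.05880668])]
cap/knife ends [array([0.52449903, 0.25841801]), array([ 0.66808545, -0.25774546]), array([ 0.41091255, -0.25479078]), array([0.59594672, 0.36678873]), array([0.4688514 , 0.36088595])]
```

```bash
cat >> h.py <<'E'
def go(x=None,y=None,z=None,yaw=None,n=3):
    """print deltas (cm, deg) in tool axes from measured pose to target"""
    from workcell import bot
    o=bot.get_obs(); p=o["ee_pos"]; r=o["tcp_rot"]
    from scipy.spatial.transform import Rotation as Ro
    R=Ro.from_euler("xyz",r,degrees=True).as_matrix()
    t=np.array([p[0] if x is None else x,p[1] if y is None else y,p[2] if z is None else z])
    d=R.T@(t-p)*100
    sp=0 if yaw is None else -((yaw-r[2]+180)%360-180)
    print("t %.2f pos %s rot %s q %s open %.4f F %s"%(o["time"],np.round(p,4),np.round(r,2),np.round(o["q"],1),o["opening"],np.round(o["wrist_force"],1)))
    print("dx %.2f dy %.2f dz %.2f spin %.1f"%(*d,sp))
E
python3 -c "
from h import *
go(.597,-.3595,.30,-1)"
```

```text
t 0.10 pos [ 0.1386 -0.5322  0.4041] rot [-179.93   -0.     14.6 ] q [-75.4   5.   10.   95.1   0.   90. ] open 0.0853 F [-1.  -0.  -0.3]
dx 48.71 dy -5.15 dz 10.41 spin 15.6
```

Call:
{"method": "drive_tool", "body": {"deltas": [{"dx": 4,"dy": -0.4,"dz": 0.8,"spin": 2,"fingers": 8.5},{"dx": 10,"dy": -1.0,"dz": 2.2,"spin": 4,"fingers": 8.5},{"dx": 16,"dy": -1.7,"dz": 3.5,"spin": 6,"fingers": 8.5},{"dx": 22,"dy": -2.3,"dz": 4.8,"spin": 8,"fingers": 8.5},{"dx": 28,"dy": -3.0,"dz": 6.0,"spin": 10,"fingers": 8.5},{"dx": 34,"dy": -3.6,"dz": 7.3,"spin": 12,"fingers": 8.5},{"dx": 40,"dy": -4.2,"dz": 8.6,"spin": 14,"fingers": 8.5},{"dx": 45.5,"dy": -4.8,"dz": 9.8,"spin": 15.6,"fingers": 8.5}], "force": 40}}

```text
time: 1.1
ee_pos: [0.5687, -0.37, 0.3057]
tcp_rot: [-180.0, 0.0, -1.0]
wrist_force: [-0.3, -1.6, 0.4]
opening: 0.0849
```

```bash
python3 -c "
from h import *
go(.597,-.3595,.18,-1)"
```

```text
t 1.10 pos [ 0.5687 -0.37    0.3057] rot [-1.7998e+02  3.0000e-02 -1.0400e+00] q [-33.   22.2  19.6  87.4  -0.  148. ] open 0.0849 F [-0.3 -1.6  0.4]
dx 2.82 dy -1.09 dz 12.56 spin -0.0
```

Call:
{"method": "drive_tool", "body": {"deltas": [{"dx": 1.4,"dy": -0.5,"dz": 0.8,"spin": 0,"fingers": 8.5},{"dx": 2.4,"dy": -0.9,"dz": 2.4,"spin": 0,"fingers": 8.5},{"dx": 2.8,"dy": -1.1,"dz": 4.2,"spin": 0,"fingers": 8.5},{"dx": 2.8,"dy": -1.1,"dz": 5.6,"spin": 0,"fingers": 8.5},{"dx": 2.8,"dy": -1.1,"dz": 6.5,"spin": 0,"fingers": 8.5},{"dx": 2.8,"dy": -1.1,"dz": 7.0,"spin": 0,"fingers": 8.5},{"dx": 2.8,"dy": -1.1,"dz": 7.0,"spin": 0,"fingers": 8.5},{"dx": 2.8,"dy": -1.1,"dz": 7.0,"spin": 0,"fingers": 8.5}]}}

```text
time: 2.1
ee_pos: [0.595, -0.3608, 0.2374]
tcp_rot: [180.0, -0.0, -1.0]
wrist_force: [-0.5, 0.6, 0.7]
opening: 0.0853
```

```bash
cat >> h.py <<'E'
def snap(tag,n="scene",box=None,f=None):
    from workcell import camera
    c=camera(n); im=c["image"]; np.savez(f"{n}_{tag}.npz",image=im,K=c["intrinsics"],T=c["T"])
    if box: 
        x0,y0,x1,y1=box; im=im[y0:y1,x0:x1]
    f=f or min(800/im.shape[1],600/im.shape[0])
    im=cv2.convertScaleAbs(im,alpha=1.4)
    cv2.imwrite(f"pics/{n}_{tag}.png",cv2.resize(im,None,fx=f,fy=f,interpolation=cv2.INTER_CUBIC)); print("zoom",f)
E
python3 -c "
from h import *
snap('a','scene',(120,60,280,180)); snap('a','top',(330,120,430,260))
go(.597,-.3595,.18,-1)"
```

```text
zoom 5.0
zoom 4.285714285714286
t 2.20 pos [ 0.5951 -0.3607  0.2373] rot [ 1.7997e+02 -5.0000e-02 -1.0000e+00] q [-31.2  25.   15.8  80.7  -0.  149.8] open 0.0850 F [ 0.1 -0.5  0.7]
dx 0.18 dy -0.13 dz 5.73 spin -0.0
```

View pics/scene_a.png

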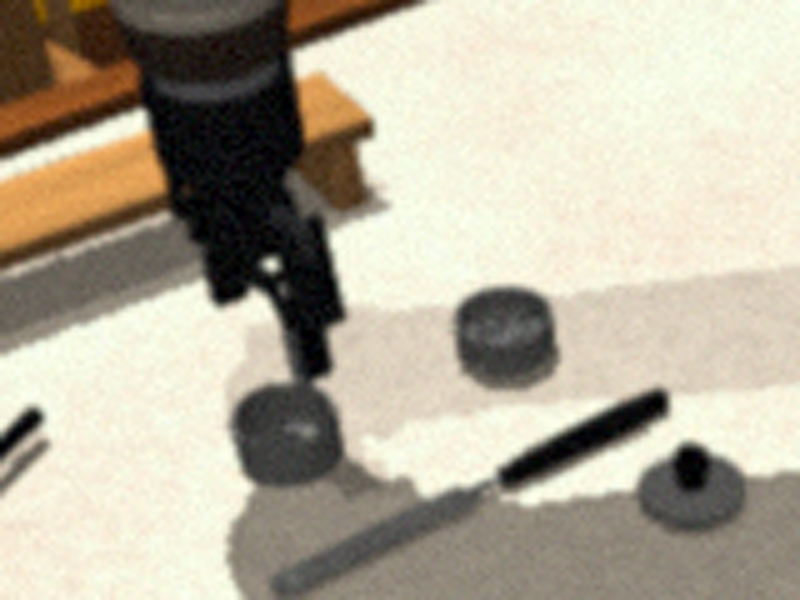

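View pics/top_a.png

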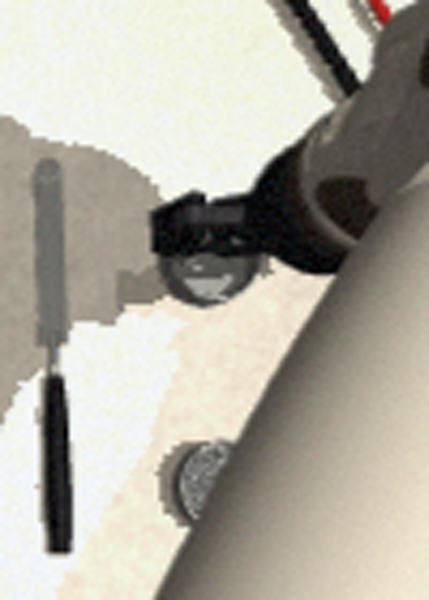

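```bash
cat >> h.py <<'E'
def ring(x,y,z,r): 
    a=np.linspace(0,2*np.pi,73); return np.c_[x+r*np.cos(a),y+r*np.sin(a),np.full(73,z)]
def overlay(tag,n,curves,box,out):
    im,K,T=load(f"{n}_{tag}.npz"); x0,y0,x1,y1=box; f=min(800/(x1-x0),600/(y1-y0))
    c=cv2.convertScaleAbs(cv2.resize(im[y0:y1,x0:x1],None,fx=f,fy=f,interpolation=cv2.INTER_CUBIC),alpha=1.4)
    for P,col in curves:
        q=((w2px(P,K,T)+0.5-[x0,y0])*f-0.5).round().astype(np.int32)
        cv2.polylines(c,[q],False,col,1,cv2.LINE_AA)
    cv2.imwrite(f"pics/{out}.png",c)
E
python3 -c "
from h import *
R=(0,0,255);G=(0,255,0);B=(255,200,0)
C=[]
for nm,x,y,h in (('pan',.597,-.3595,.03),('fine',.4515,-.3535,.03)):
    C+=[(ring(x,y,h,.03),R),(ring(x,y,h,.0275),R),(ring(x,y,0,.03),G)]
C+=[(np.array([[.595,-.3607-.0425,.077],[.595,-.3607+.0425,.077]]),B)]
overlay('a','scene',C,(120,60,280,180),'ov_a')
overlay('0','top',C[:0]+[(ring(.597,-.3595,.03,.03),R),(ring(.597,-.3595,0,.03),G),(ring(.4515,-.3535,.03,.03),R),(ring(.4515,-.3535,.0,.026),G)],(330,150,430,260),'ov_b') if 0 else None
import shutil; shutil.copy('top0.npz','top_0.npz'); shutil.copy('scene0.npz','scene_0.npz')
overlay('0','top',[(ring(.597,-.3595,.03,.03),R),(ring(.597,-.3595,0,.03),G),(ring(.4515,-.3535,.03,.03),R),(ring(.4515,-.3535,.0,.026),G)],(340,150,420,260),'ov_b')
"
```

```text
(no output)
```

View pics/ov_a.png

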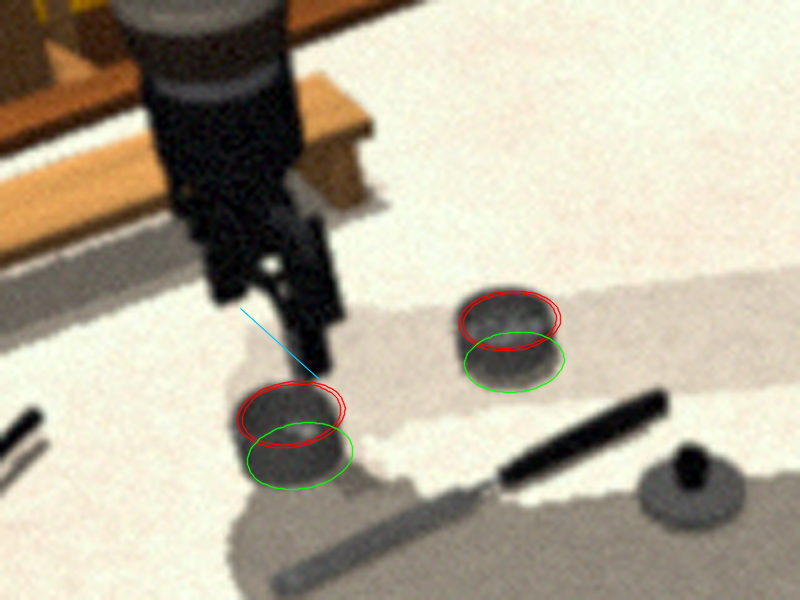

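View pics/ov_b.png

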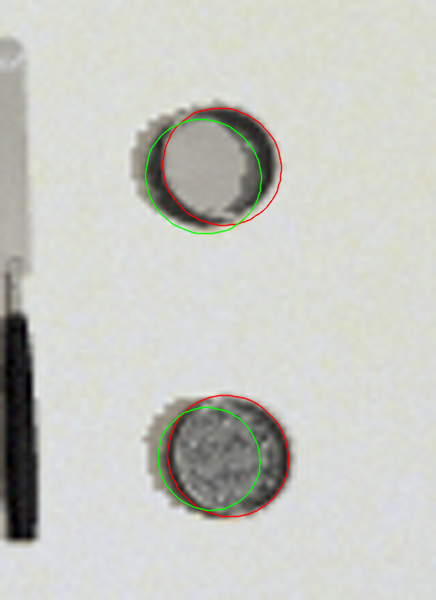

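Call:
{"method": "drive_tool", "body": {"deltas": [{"dx": 0.3,"dy": -0.2,"dz": 1.5,"spin": 0,"fingers": 8.5},{"dx": 0.3,"dy": -0.3,"dz": 3.5,"spin": 0,"fingers": 8.5},{"dx": 0.3,"dy": -0.3,"dz": 5.3,"spin": 0,"fingers": 8.5},{"dx": 0.3,"dy": -0.3,"dz": 6.3,"spin": 0,"fingers": 8.5},{"dx": 0.3,"dy": -0.3,"dz": 6.3,"spin": 0,"fingers": 5.0},{"dx": 0.3,"dy": -0.3,"dz": 6.3,"spin": 0,"fingers": 5.0},{"dx": 0.3,"dy": -0.3,"dz": 6.3,"spin": 0,"fingers": 5.0},{"dx": 0.3,"dy": -0.3,"dz": 6.3,"spin": 0,"fingers": 5.0}], "force": 25}}

```text
time: 3.2
ee_pos: [0.5982, -0.3577, 0.1741]
tcp_rot: [180.0, -0.0, -1.0]
wrist_force: [-0.1, -0.1, -0.4]
opening: 0.0599
```

```bash
python3 -c "
from h import *
go(.597,-.3595,.18,-1)
snap('c','scene',(120,60,280,180))"
```

```text
t 3.20 pos [ 0.5982 -0.3577  0.1741] rot [ 1.7998e+02 -3.0000e-02 -1.0100e+00] q [-30.9  26.5  10.8  74.2   0.  150.1] open 0.0599 F [-0.1 -0.1 -0.4]
dx -0.11 dy 0.18 dz -0.59 spin -0.0
zoom 5.0
```

View pics/scene_c.png

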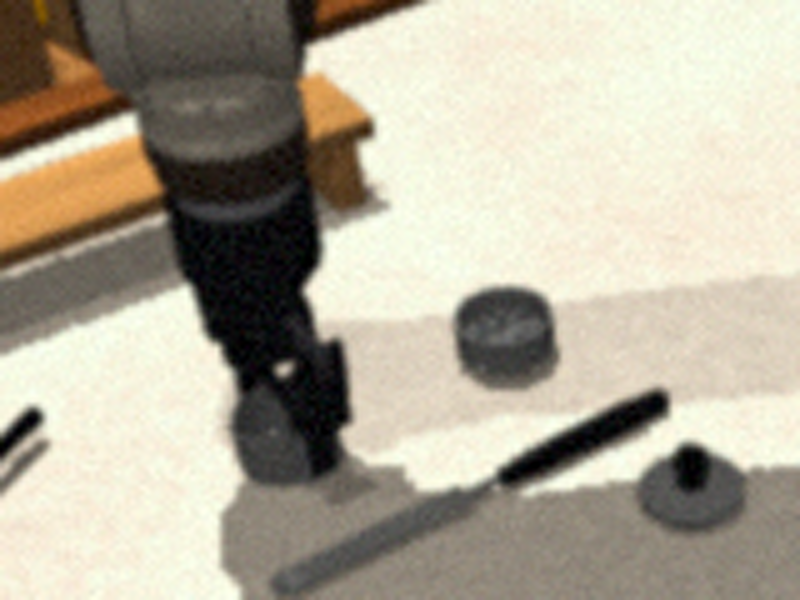

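Call:
{"method": "drive_tool", "body": {"deltas": [{"dx": 0,"dy": 0,"dz": 0,"spin": 0,"fingers": 8.5},{"dx": 0,"dy": 0,"dz": 0,"spin": 0,"fingers": 8.5},{"dx": 0,"dy": 0,"dz": 0,"spin": -8,"fingers": 8.5},{"dx": 0,"dy": 0,"dz": 0,"spin": -18,"fingers": 8.5},{"dx": 0,"dy": 0,"dz": 0,"spin": -28,"fingers": 8.5},{"dx": 0,"dy": 0,"dz": 0,"spin": -38,"fingers": 8.5},{"dx": 0,"dy": 0,"dz": 0,"spin": -48,"fingers": 8.5},{"dx": 0,"dy": 0,"dz": 0,"spin": -58,"fingers": 8.5}]}}

```text
time: 4.25
ee_pos: [0.5981, -0.3577, 0.1738]
tcp_rot: [180.0, -0.0, 57.3]
wrist_force: [0.7, 0.3, -0.3]
opening: 0.085
```

Call:
{"method": "drive_tool", "body": {"deltas": [{"dx": 0,"dy": 0,"dz": 0,"spin": -10,"fingers": 8.5},{"dx": 0,"dy": 0,"dz": 0,"spin": -20,"fingers": 8.5},{"dx": 0,"dy": 0,"dz": 0,"spin": -28,"fingers": 8.5},{"dx": 0,"dy": 0,"dz": 0,"spin": -32,"fingers": 8.5},{"dx": 0,"dy": 0,"dz": 0,"spin": -32,"fingers": 5.0},{"dx": 0,"dy": 0,"dz": 0,"spin": -32,"fingers": 5.0},{"dx": 0,"dy": 0,"dz": 0,"spin": -32,"fingers": 5.0},{"dx": 0,"dy": 0,"dz": 0,"spin": -32,"fingers": 5.0}]}}

```text
time: 5.25
ee_pos: [0.5982, -0.3577, 0.174]
tcp_rot: [180.0, 0.0, 89.0]
wrist_force: [0.4, -0.1, 3.5]
opening: 0.0599
```

```bash
python3 -c "
from h import *
go(.6724,-.011,.30,89)"
```

```text
t 5.25 pos [ 0.5982 -0.3577  0.174 ] rot [1.7998e+02 1.0000e-02 8.8970e+01] q [-30.9  26.5  10.8  74.2   0.   60.2] open 0.0599 F [ 0.4 -0.1  3.5]
dx 34.79 dy 6.80 dz -12.60 spin -0.0
```

Call:
{"method": "drive_tool", "body": {"deltas": [{"dx": 0,"dy": 0,"dz": 0,"spin": 0,"fingers": 5.0},{"dx": 0,"dy": 0,"dz": -1.0,"spin": 0,"fingers": 5.0},{"dx": 0,"dy": 0,"dz": -3.5,"spin": 0,"fingers": 5.0},{"dx": 1.0,"dy": 0.2,"dz": -6.0,"spin": 0,"fingers": 5.0},{"dx": 4.0,"dy": 0.8,"dz": -8.0,"spin": 0,"fingers": 5.0},{"dx": 9.0,"dy": 1.7,"dz": -8.6,"spin": 0,"fingers": 5.0},{"dx": 14.5,"dy": 2.8,"dz": -8.6,"spin": 0,"fingers": 5.0},{"dx": 20,"dy": 3.9,"dz": -8.6,"spin": 0,"fingers": 5.0}], "force": 40}}

```text
time: 6.25
ee_pos: [0.6407, -0.1568, 0.2601]
tcp_rot: [180.0, 0.0, 89.0]
wrist_force: [-0.3, -0.4, -1.7]
opening: 0.0594
```

Call:
{"method": "drive_tool", "body": {"deltas": [{"dx": 5,"dy": 1.0,"dz": 0,"spin": 0,"fingers": 5.0},{"dx": 9.5,"dy": 1.8,"dz": 0,"spin": 0,"fingers": 5.0},{"dx": 12.5,"dy": 2.4,"dz": 0,"spin": 0,"fingers": 5.0},{"dx": 14.2,"dy": 2.8,"dz": 0,"spin": 0,"fingers": 5.0},{"dx": 14.8,"dy": 2.9,"dz": 0,"spin": 0,"fingers": 5.0},{"dx": 14.8,"dy": 2.9,"dz": 0,"spin": 0,"fingers": 5.0},{"dx": 14.8,"dy": 2.9,"dz": 0,"spin": 0,"fingers": 5.0},{"dx": 14.8,"dy": 2.9,"dz": 0,"spin": 0,"fingers": 5.0}]}}

```text
time: 7.25
ee_pos: [0.6721, -0.0118, 0.2598]
tcp_rot: [180.0, 0.0, 88.9]
wrist_force: [0.9, 0.2, -0.6]
opening: 0.059
```

```bash
python3 -c "
from h import *
snap('d','scene',(150,110,310,230)); snap('d','top',(200,90,300,200))
go(.6724,-.011,.235,89)
R=(0,0,255);G=(0,255,0);B=(255,200,0)
from workcell import bot
p=bot.get_obs()['ee_pos']
zb=p[2]-.174
C=[(ring(.6724,-.011,.058,.036),G),(ring(p[0],p[1],zb+.03,.03),R),(ring(p[0],p[1],zb,.03),R)]
overlay('d','scene',C,(150,110,310,230),'ov_d')
overlay('d','top',C,(200,90,300,200),'ov_dt')"
```

```text
zoom 5.0
zoom 5.454545454545454
t 7.35 pos [ 0.6721 -0.0115  0.2597] rot [180.    -0.    88.96] q [-1.  21.4 13.5 82.1  0.  90.1] open 0.0594 F [-0.3  0.5 -1.3]
dx 0.05 dy 0.03 dz 2.47 spin -0.0
```

View pics/ov_d.png

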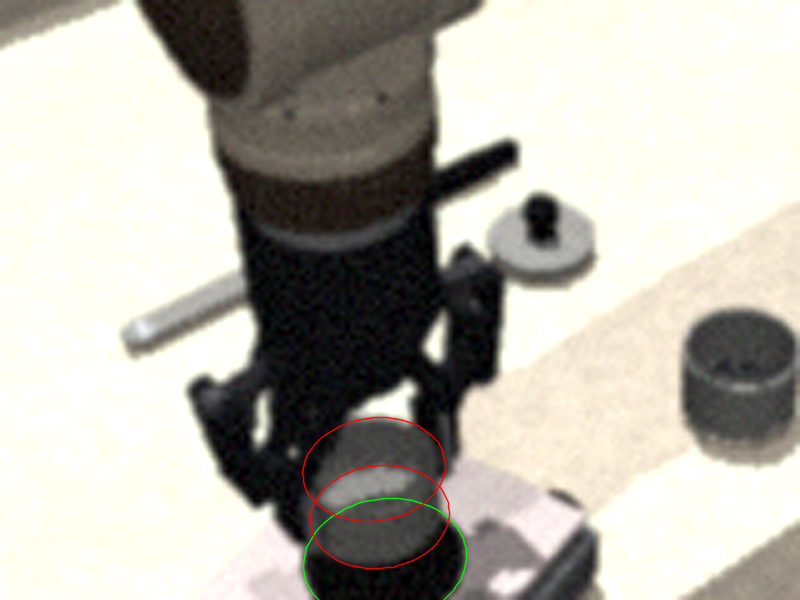

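View pics/ov_dt.png

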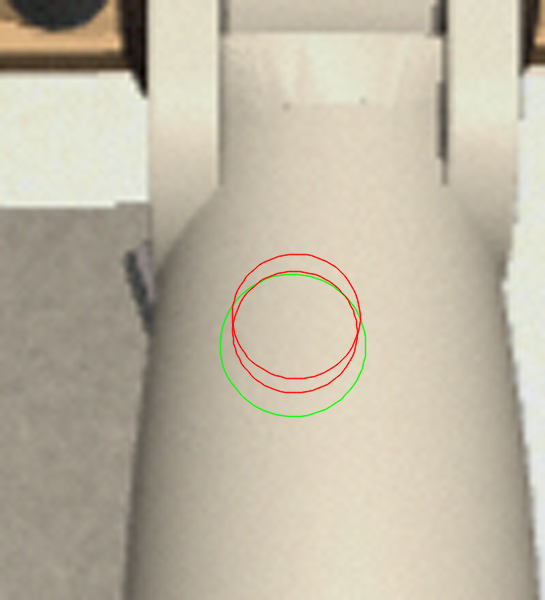

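Call:
{"method": "drive_tool", "body": {"deltas": [{"dx": 0,"dy": 0,"dz": 1.0,"spin": 0,"fingers": 5.0},{"dx": 0.1,"dy": 0,"dz": 2.0,"spin": 0,"fingers": 5.0},{"dx": 0.1,"dy": 0,"dz": 2.5,"spin": 0,"fingers": 5.0},{"dx": 0.1,"dy": 0,"dz": 2.75,"spin": 0,"fingers": 5.0},{"dx": 0.1,"dy": 0,"dz": 2.75,"spin": 0,"fingers": 5.0},{"dx": 0.1,"dy": 0,"dz": 2.75,"spin": 0,"fingers": 5.0},{"dx": 0.1,"dy": 0,"dz": 2.75,"spin": 0,"fingers": 5.0},{"dx": 0.1,"dy": 0,"dz": 2.75,"spin": 0,"fingers": 5.0}]}}

```text
time: 8.35
ee_pos: [0.6722, -0.0099, 0.2322]
tcp_rot: [180.0, 0.0, 89.0]
wrist_force: [-0.4, -0.1, -0.4]
opening: 0.0592
```

```bash
python3 -c "
from h import *
go(.6724,-.011,.232,89)"
```

```text
t 8.35 pos [ 0.6722 -0.0099  0.2322] rot [180.   0.  89.] q [-0.8 21.8 11.  79.2 -0.  90.2] open 0.0592 F [-0.4 -0.1 -0.4]
dx -0.11 dy 0.02 dz 0.02 spin -0.0
```

Call:
{"method": "drive_tool", "body": {"deltas": [{"dx": 0,"dy": 0,"dz": 0,"spin": 0,"fingers": 8.5},{"dx": 0,"dy": 0,"dz": 0,"spin": 0,"fingers": 8.5},{"dx": 0,"dy": 0,"dz": 0,"spin": 0,"fingers": 8.5},{"dx": 0,"dy": 0,"dz": -1.0,"spin": 0,"fingers": 8.5},{"dx": 0,"dy": 0,"dz": -3.0,"spin": 0,"fingers": 8.5},{"dx": 0,"dy": 0,"dz": -5.0,"spin": 0,"fingers": 8.5},{"dx": -1.0,"dy": 0.6,"dz": -6.0,"spin": 0,"fingers": 8.5},{"dx": -4.0,"dy": 2.6,"dz": -6.0,"spin": 0,"fingers": 8.5}]}}

```text
time: 9.35
ee_pos: [0.6977, -0.0496, 0.2961]
tcp_rot: [179.8, -0.0, 89.1]
wrist_force: [0.5, -0.8, -1.3]
opening: 0.0848
```

```bash
python3 -c "
from h import *
snap('e','scene',(150,110,310,230))
go(.4535,-.3535,.23,89)"
```

```text
zoom 5.0
t 9.40 pos [ 0.6992 -0.0537  0.2945] rot [1.7978e+02 8.0000e-02 8.8940e+01] q [-4.4 25.4 22.6 87.  -0.1 86.7] open 0.0853 F [-3.1 -2.4 -1.1]
dx -30.42 dy -24.04 dz 6.40 spin -0.1
```

View pics/scene_e.png

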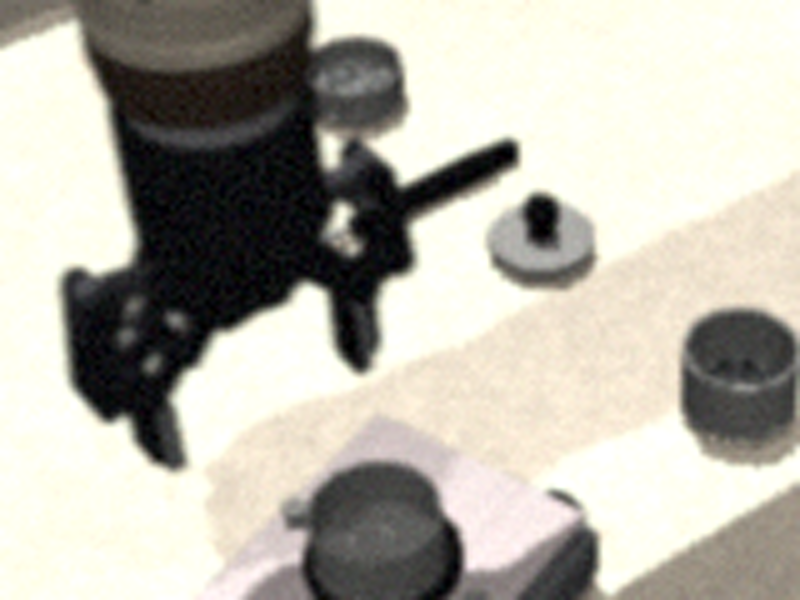

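Call:
{"method": "drive_tool", "body": {"deltas": [{"dx": -2.5,"dy": -2.0,"dz": 0,"spin": 0,"fingers": 8.5},{"dx": -7,"dy": -5.5,"dz": 0.5,"spin": 0,"fingers": 8.5},{"dx": -11.8,"dy": -9.3,"dz": 1.5,"spin": 0,"fingers": 8.5},{"dx": -16.5,"dy": -13,"dz": 2.5,"spin": 0,"fingers": 8.5},{"dx": -21.2,"dy": -16.8,"dz": 3.5,"spin": 0,"fingers": 8.5},{"dx": -25.9,"dy": -20.5,"dz": 4.5,"spin": 0,"fingers": 8.5},{"dx": -29,"dy": -22.9,"dz": 5.5,"spin": 0,"fingers": 8.5},{"dx": -30.4,"dy": -24.0,"dz": 6.4,"spin": 0,"fingers": 8.5}]}}

```text
time: 10.4
ee_pos: [0.4511, -0.3517, 0.2294]
tcp_rot: [179.9, 0.1, 88.9]
wrist_force: [0.4, 0.2, 0.3]
opening: 0.085
```

```bash
python3 -c "
from h import *
snap('f','scene',(150,50,310,170))
go(.4535,-.3535,.178,89)
C=[(ring(.4535,-.3535,.03,.03),(0,0,255)),(ring(.4535,-.3535,.008,.03),(0,255,0))]
overlay('f','scene',C,(150,50,310,170),'ov_f')"
```

```text
zoom 5.0
t 10.45 pos [ 0.4505 -0.3521  0.2278] rot [-1.7998e+02  2.0000e-02  8.8870e+01] q [-38.    8.2  -6.   75.8  -0.   53.1] open 0.0848 F [-0.8 -1.  -1.5]
dx -0.14 dy 0.31 dz 4.98 spin -0.1
```

View pics/ov_f.png

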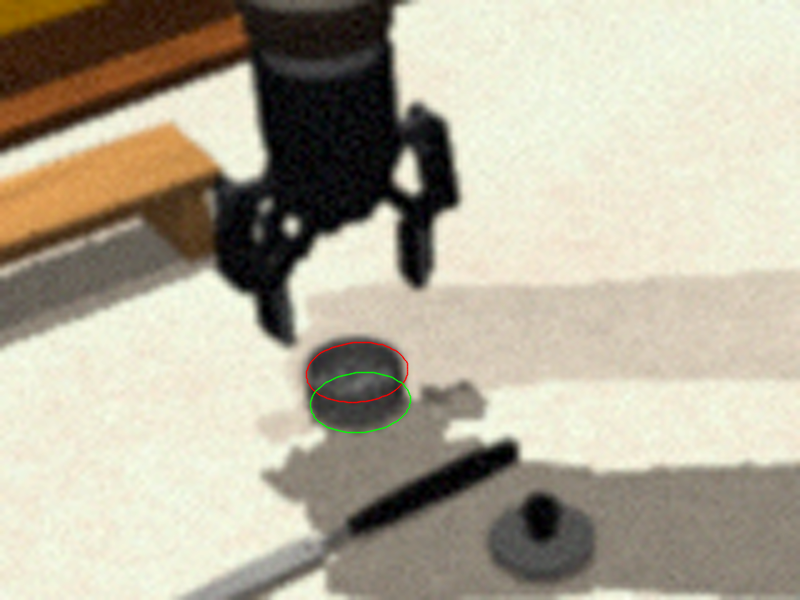

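```bash
python3 -c "
from h import *
im,K,T=load('scene_c.npz')
for z in (0,.004,.008,.012,.016):
    P=np.array([[.609,-.3277,z],[.609,-.32,z],[.587,-.3277,z],[.587,-.32,z]])
    print(z,((w2px(P,K,T)+.5-[120,60])*5).round(0).tolist())
c=im[120:165,160:205]; cv2.imwrite('pics/tip.png',cv2.convertScaleAbs(cv2.resize(c,None,fx=13,fy=13,interpolation=cv2.INTER_CUBIC),alpha=2.5))
for z in (0,.004,.008,.012,.016):
    P=np.array([[.609,-.3277,z],[.609,-.32,z],[.587,-.3277,z],[.587,-.32,z]])
    print(z,((w2px(P,K,T)+.5-[160,120])*13).round(0).tolist())
"
```

```text
0 [[311.0, 492.0], [318.0, 499.0], [344.0, 476.0], [351.0, 482.0]]
0.004 [[310.0, 486.0], [317.0, 493.0], [343.0, 470.0], [350.0, 477.0]]
0.008 [[308.0, 481.0], [316.0, 488.0], [342.0, 465.0], [349.0, 472.0]]
0.012 [[307.0, 475.0], [314.0, 482.0], [341.0, 459.0], [348.0, 466.0]]
0.016 [[306.0, 470.0], [313.0, 477.0], [340.0, 454.0], [347.0, 460.0]]
0 [[288.0, 499.0], [306.0, 517.0], [375.0, 457.0], [394.0, 474.0]]
0.004 [[285.0, 485.0], [303.0, 503.0], [372.0, 443.0], [391.0, 460.0]]
0.008 [[282.0, 470.0], [301.0, 488.0], [370.0, 428.0], [388.0, 446.0]]
0.012 [[279.0, 456.0], [298.0, 474.0], [367.0, 414.0], [386.0, 432.0]]
0.016 [[276.0, 442.0], [295.0, 459.0], [364.0, 400.0], [383.0, 417.0]]
```

View pics/tip.png

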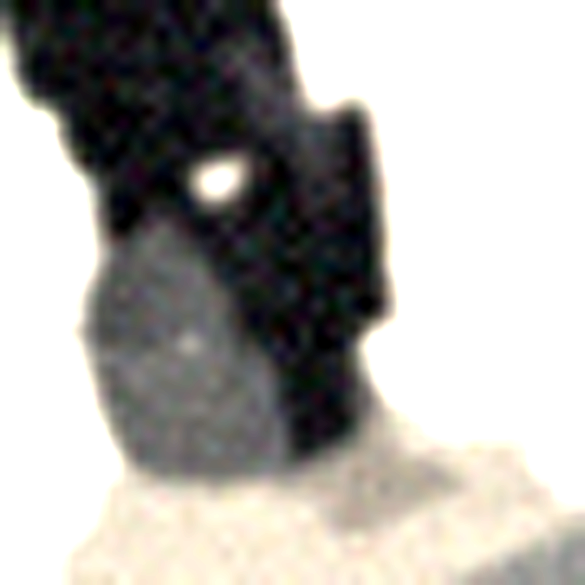

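Call:
{"method": "drive_tool", "body": {"deltas": [{"dx": -0.2,"dy": 0.2,"dz": 1.5,"spin": 0,"fingers": 8.5},{"dx": -0.2,"dy": 0.2,"dz": 3.2,"spin": 0,"fingers": 8.5},{"dx": -0.2,"dy": 0.2,"dz": 4.6,"spin": 0,"fingers": 8.5},{"dx": -0.2,"dy": 0.2,"dz": 5.2,"spin": 0,"fingers": 8.5},{"dx": -0.2,"dy": 0.2,"dz": 5.2,"spin": 0,"fingers": 5.0},{"dx": -0.2,"dy": 0.2,"dz": 5.2,"spin": 0,"fingers": 5.0},{"dx": -0.2,"dy": 0.2,"dz": 5.2,"spin": 0,"fingers": 5.0},{"dx": -0.2,"dy": 0.2,"dz": 5.2,"spin": 0,"fingers": 5.0}], "force": 25}}

```text
time: 11.45
ee_pos: [0.4543, -0.3523, 0.1767]
tcp_rot: [180.0, 0.0, 89.0]
wrist_force: [0.2, -0.2, 2.2]
opening: 0.06
```

```bash
python3 -c "
from h import *
go(.4525,-.3545,.176,-1)"
```

```text
t 11.45 pos [ 0.4543 -0.3523  0.1767] rot [1.7996e+02 3.0000e-02 8.8990e+01] q [-37.8  10.2  -9.6  70.2   0.   53.2] open 0.0600 F [ 0.2 -0.2  2.2]
dx -0.23 dy -0.17 dz 0.07 spin 90.0
```

Call:
{"method": "drive_tool", "body": {"deltas": [{"dx": 0,"dy": 0,"dz": 0,"spin": 0,"fingers": 8.5},{"dx": 0,"dy": 0,"dz": 0,"spin": 0,"fingers": 8.5},{"dx": 0,"dy": 0,"dz": 0,"spin": -8,"fingers": 8.5},{"dx": 0,"dy": 0,"dz": 0,"spin": -18,"fingers": 8.5},{"dx": 0,"dy": 0,"dz": 0,"spin": -28,"fingers": 8.5},{"dx": 0,"dy": 0,"dz": 0,"spin": -38,"fingers": 8.5},{"dx": 0,"dy": 0,"dz": 0,"spin": -48,"fingers": 8.5},{"dx": 0,"dy": 0,"dz": 0,"spin": -58,"fingers": 8.5}]}}

```text
time: 12.45
ee_pos: [0.4541, -0.3521, 0.1761]
tcp_rot: [180.0, -0.0, 147.3]
wrist_force: [-0.0, -0.7, 0.4]
opening: 0.0847
```

Call:
{"method": "drive_tool", "body": {"deltas": [{"dx": 0,"dy": 0,"dz": 0,"spin": -10,"fingers": 8.5},{"dx": 0,"dy": 0,"dz": 0,"spin": -20,"fingers": 8.5},{"dx": 0,"dy": 0,"dz": 0,"spin": -28,"fingers": 8.5},{"dx": 0,"dy": 0,"dz": 0,"spin": -32,"fingers": 8.5},{"dx": 0,"dy": 0,"dz": 0,"spin": -32,"fingers": 5.0},{"dx": 0,"dy": 0,"dz": 0,"spin": -32,"fingers": 5.0},{"dx": 0,"dy": 0,"dz": 0,"spin": -32,"fingers": 5.0},{"dx": 0,"dy": 0,"dz": 0,"spin": -32,"fingers": 5.0}]}}

```text
time: 13.45
ee_pos: [0.4542, -0.3522, 0.1765]
tcp_rot: [-180.0, 0.0, 179.0]
wrist_force: [-0.4, -0.1, 4.9]
opening: 0.0602
```

```bash
python3 -c "
from h import *
go(.6722,-.0099,.29,179)"
```

```text
t 13.45 pos [ 0.4542 -0.3522  0.1765] rot [-1.7998e+02  2.0000e-02  1.7897e+02] q [-37.8  10.2  -9.6  70.3  -0.  -36.8] open 0.0602 F [-0.4 -0.1  4.9]
dx -21.18 dy 34.61 dz -11.35 spin -0.0
```

Call:
{"method": "drive_tool", "body": {"deltas": [{"dx": 0,"dy": 0,"dz": -0.8,"spin": 0,"fingers": 5.0},{"dx": 0,"dy": 0,"dz": -3.0,"spin": 0,"fingers": 5.0},{"dx": -0.3,"dy": 0.5,"dz": -6.0,"spin": 0,"fingers": 5.0},{"dx": -1.6,"dy": 2.6,"dz": -9.0,"spin": 0,"fingers": 5.0},{"dx": -4.0,"dy": 6.5,"dz": -11.0,"spin": 0,"fingers": 5.0},{"dx": -6.8,"dy": 11.1,"dz": -12.0,"spin": 0,"fingers": 5.0},{"dx": -9.7,"dy": 15.8,"dz": -12.4,"spin": 0,"fingers": 5.0},{"dx": -12.6,"dy": 20.5,"dz": -12.4,"spin": 0,"fingers": 5.0}], "force": 40}}

```text
time: 14.45
ee_pos: [0.5845, -0.1478, 0.3009]
tcp_rot: [-180.0, 0.0, 179.0]
wrist_force: [1.0, -0.7, -1.2]
opening: 0.0595
```

Call:
{"method": "drive_tool", "body": {"deltas": [{"dx": -2.8,"dy": 4.6,"dz": 0,"spin": 0,"fingers": 5.0},{"dx": -5.2,"dy": 8.5,"dz": 0,"spin": 0,"fingers": 5.0},{"dx": -7.2,"dy": 11.8,"dz": 0,"spin": 0,"fingers": 5.0},{"dx": -8.2,"dy": 13.4,"dz": 0,"spin": 0,"fingers": 5.0},{"dx": -8.6,"dy": 14.1,"dz": 0,"spin": 0,"fingers": 5.0},{"dx": -8.6,"dy": 14.1,"dz": 0,"spin": 0,"fingers": 5.0},{"dx": -8.6,"dy": 14.1,"dz": 0,"spin": 0,"fingers": 5.0},{"dx": -8.6,"dy": 14.1,"dz": 0,"spin": 0,"fingers": 5.0}]}}

```text
time: 15.45
ee_pos: [0.6719, -0.0108, 0.3005]
tcp_rot: [-180.0, 0.0, 178.9]
wrist_force: [-0.1, 0.5, -0.7]
opening: 0.0594
```

```bash
python3 -c "
from h import *
snap('g','scene',(150,110,310,230))
go(.6722,-.0099,.2565,179)
C=[(ring(.6722,-.0099,.088,.03),(0,0,255)),(ring(.6722,-.0099,.058,.03),(0,255,0))]
overlay('g','scene',C,(150,110,310,230),'ov_g')
"
```

```text
zoom 5.0
t 15.50 pos [ 0.6719 -0.0106  0.3005] rot [-1.8000e+02  1.0000e-02  1.7895e+02] q [-0.9 21.2 17.7 86.5 -0.   0.1] open 0.0593 F [-0.1  0.5 -0.4]
dx -0.03 dy 0.07 dz 4.40 spin -0.1
```

View pics/ov_g.png

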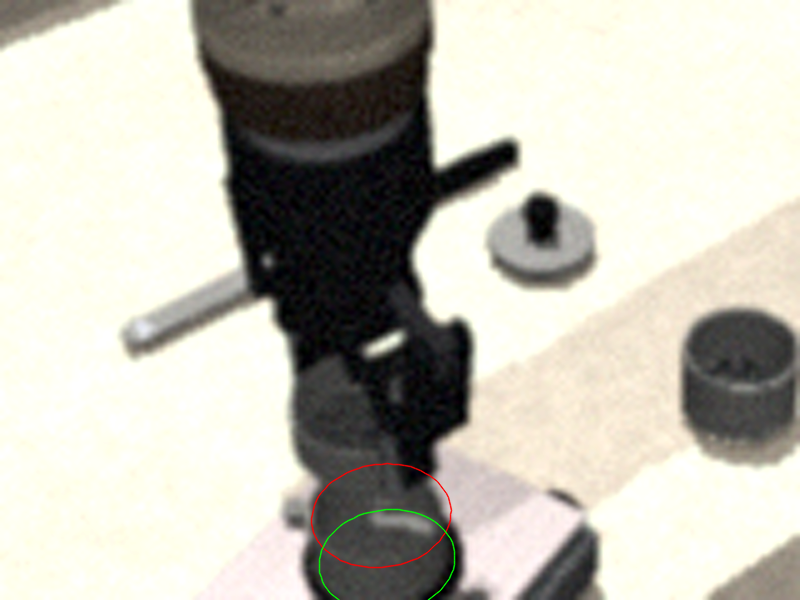

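Call:
{"method": "drive_tool", "body": {"deltas": [{"dx": 0,"dy": 0.05,"dz": 1.0,"spin": 0,"fingers": 5.0},{"dx": 0,"dy": 0.1,"dz": 2.2,"spin": 0,"fingers": 5.0},{"dx": 0,"dy": 0.1,"dz": 3.0,"spin": 0,"fingers": 5.0},{"dx": 0,"dy": 0.1,"dz": 3.6,"spin": 0,"fingers": 5.0},{"dx": 0,"dy": 0.1,"dz": 4.0,"spin": 0,"fingers": 5.0},{"dx": 0,"dy": 0.1,"dz": 4.3,"spin": 0,"fingers": 5.0},{"dx": 0,"dy": 0.1,"dz": 4.4,"spin": 0,"fingers": 5.0},{"dx": 0,"dy": 0.1,"dz": 4.45,"spin": 0,"fingers": 5.0}]}}

```text
time: 16.5
ee_pos: [0.6721, -0.0089, 0.2567]
tcp_rot: [180.0, 0.0, 179.0]
wrist_force: [-3.8, -0.6, 7.8]
opening: 0.0594
```

```bash
python3 -c "
from h import *
go(.6722,-.0099,.2565,179)
"
```

```text
t 16.50 pos [ 0.6721 -0.0089  0.2567] rot [1.80e+02 5.00e-02 1.79e+02] q [-0.8 21.4 13.2 81.7  0.   0.2] open 0.0594 F [-3.8 -0.6  7.8]
dx -0.01 dy -0.10 dz 0.02 spin 0.0
```

Call:
{"method": "drive_tool", "body": {"deltas": [{"dx": 0,"dy": 0,"dz": 0,"spin": 0,"fingers": 8.5},{"dx": 0,"dy": 0,"dz": 0,"spin": 0,"fingers": 8.5},{"dx": 0,"dy": 0,"dz": 0,"spin": 0,"fingers": 8.5},{"dx": 0,"dy": 0,"dz": -1.0,"spin": 0,"fingers": 8.5},{"dx": 0,"dy": 0,"dz": -3.0,"spin": 0,"fingers": 8.5},{"dx": 0,"dy": 0,"dz": -5.0,"spin": 0,"fingers": 8.5},{"dx": 1.5,"dy": -1.1,"dz": -6.0,"spin": 0,"fingers": 8.5},{"dx": 5.0,"dy": -3.6,"dz": -6.0,"spin": 0,"fingers": 8.5}]}}

```text
time: 17.5
ee_pos: [0.6219, -0.0437, 0.3171]
tcp_rot: [-180.0, 0.1, 179.1]
wrist_force: [0.4, -0.2, 0.1]
opening: 0.085
```

```bash
python3 -c "
from h import *
snap('i','scene',(150,110,310,230))
go(.452,.148,.24,179)
x,y=.6722,-.0095
C=[(ring(x,y,.11,.03),(0,0,255)),(ring(x,y,.088,.03),(0,255,0)),(ring(x,y,.058,.03),(0,255,0))]
overlay('i','scene',C,(150,110,310,230),'ov_i')
"
```

```text
zoom 5.0
t 17.55 pos [ 0.618  -0.0463  0.3168] rot [-1.7994e+02 -8.0000e-02  1.7896e+02] q [-4.3 13.8 10.3 86.6 -0.1 -3.2] open 0.0852 F [ 3.5 -2.2  2. ]
dx 16.94 dy 19.14 dz 7.68 spin -0.0
```

View pics/ov_i.png

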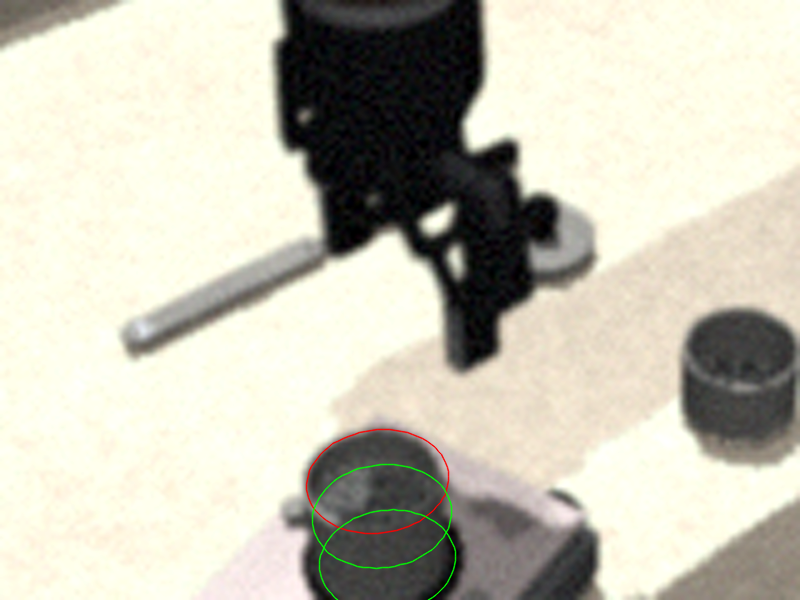

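Call:
{"method": "drive_tool", "body": {"deltas": [{"dx": 1.5,"dy": 1.5,"dz": 0.3,"spin": 0,"fingers": 8.5},{"dx": 4.5,"dy": 5.0,"dz": 1.2,"spin": 0,"fingers": 8.5},{"dx": 8,"dy": 9,"dz": 2.5,"spin": 0,"fingers": 8.5},{"dx": 11.5,"dy": 13,"dz": 4.0,"spin": 0,"fingers": 8.5},{"dx": 14.5,"dy": 16.4,"dz": 5.5,"spin": 0,"fingers": 8.5},{"dx": 16.3,"dy": 18.4,"dz": 6.8,"spin": 0,"fingers": 8.5},{"dx": 16.9,"dy": 19.1,"dz": 7.6,"spin": 0,"fingers": 8.5},{"dx": 16.9,"dy": 19.1,"dz": 7.6,"spin": 0,"fingers": 8.5}]}}

```text
time: 18.55
ee_pos: [0.456, 0.15, 0.2398]
tcp_rot: [-180.0, 0.0, 179.0]
wrist_force: [0.2, 0.0, 1.6]
opening: 0.0851
```

```bash
python3 -c "
from h import *
snap('j','scene',(270,140,430,260))
go(.452,.148,.18,179)
x,y=.452,.148
C=[(ring(x,y,.038,.03),(0,0,255)),(ring(x,y,.008,.03),(0,255,0))]
overlay('j','scene',C,(270,140,430,260),'ov_j')
"
```

```text
zoom 5.0
t 18.60 pos [0.4564 0.1497 0.2402] rot [1.80e+02 4.00e-02 1.79e+02] q [ 18.2  -4.5 -17.7  76.8  -0.   19.2] open 0.0849 F [-0.  -0.2  0.2]
dx 0.44 dy -0.17 dz 6.02 spin -0.0
```

View pics/ov_j.png

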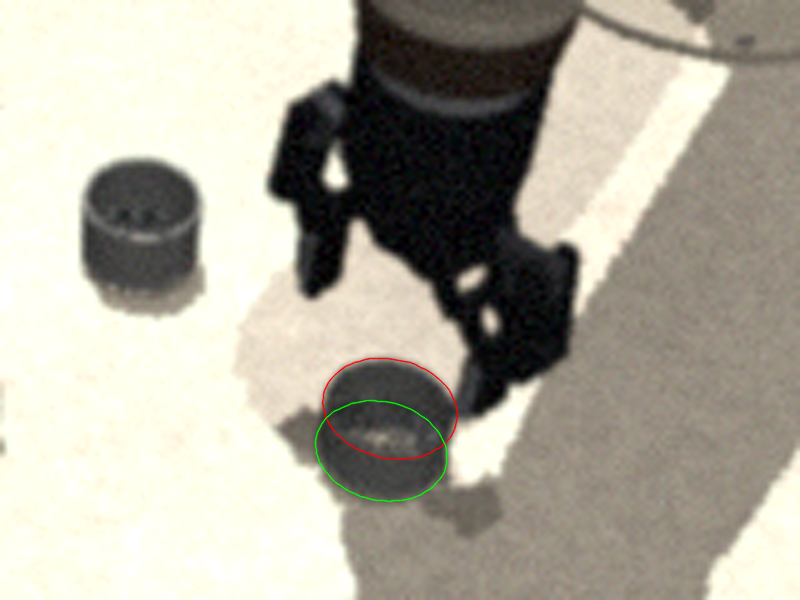

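Call:
{"method": "drive_tool", "body": {"deltas": [{"dx": 0.2,"dy": -0.1,"dz": 1.0,"spin": 0,"fingers": 8.5},{"dx": 0.4,"dy": -0.2,"dz": 3.0,"spin": 0,"fingers": 8.5},{"dx": 0.4,"dy": -0.2,"dz": 5.0,"spin": 0,"fingers": 8.5},{"dx": 0.4,"dy": -0.2,"dz": 6.0,"spin": 0,"fingers": 8.5},{"dx": 0.4,"dy": -0.2,"dz": 6.0,"spin": 0,"fingers": 5.0},{"dx": 0.4,"dy": -0.2,"dz": 6.0,"spin": 0,"fingers": 5.0},{"dx": 0.4,"dy": -0.2,"dz": 6.0,"spin": 0,"fingers": 5.0},{"dx": 0.4,"dy": -0.2,"dz": 6.0,"spin": 0,"fingers": 5.0}], "force": 25}}

```text
time: 19.6
ee_pos: [0.4521, 0.148, 0.1803]
tcp_rot: [180.0, 0.1, 179.0]
wrist_force: [0.3, -0.8, 2.3]
opening: 0.0598
```

Call:
{"method": "drive_tool", "body": {"deltas": [{"dx": 0,"dy": 0,"dz": 0,"spin": 0,"fingers": 8.5},{"dx": 0,"dy": 0,"dz": 0,"spin": 0,"fingers": 8.5},{"dx": 0,"dy": 0,"dz": 0,"spin": 8,"fingers": 8.5},{"dx": 0,"dy": 0,"dz": 0,"spin": 18,"fingers": 8.5},{"dx": 0,"dy": 0,"dz": 0,"spin": 28,"fingers": 8.5},{"dx": 0,"dy": 0,"dz": 0,"spin": 38,"fingers": 8.5},{"dx": 0,"dy": 0,"dz": 0,"spin": 48,"fingers": 8.5},{"dx": 0,"dy": 0,"dz": 0,"spin": 58,"fingers": 8.5}]}}

```text
time: 20.6
ee_pos: [0.4518, 0.148, 0.1796]
tcp_rot: [-180.0, -0.0, 120.7]
wrist_force: [-1.4, -0.4, 0.0]
opening: 0.0852
```

Call:
{"method": "drive_tool", "body": {"deltas": [{"dx": 0,"dy": 0,"dz": 0,"spin": 10,"fingers": 8.5},{"dx": 0,"dy": 0,"dz": 0,"spin": 20,"fingers": 8.5},{"dx": 0,"dy": 0,"dz": 0,"spin": 28,"fingers": 8.5},{"dx": 0,"dy": 0,"dz": 0,"spin": 32,"fingers": 8.5},{"dx": 0,"dy": 0,"dz": 0,"spin": 32,"fingers": 5.0},{"dx": 0,"dy": 0,"dz": 0,"spin": 32,"fingers": 5.0},{"dx": 0,"dy": 0,"dz": 0,"spin": 32,"fingers": 5.0},{"dx": 0,"dy": 0,"dz": 0,"spin": 32,"fingers": 5.0}]}}

```text
time: 21.6
ee_pos: [0.4519, 0.148, 0.1799]
tcp_rot: [180.0, -0.0, 89.0]
wrist_force: [-1.4, -0.6, 2.7]
opening: 0.0598
```

```bash
python3 -c "
from h import *
go(.6722,-.0095,.33,89)
"
```

```text
t 21.60 pos [0.4519 0.148  0.1799] rot [ 1.7999e+02 -1.0000e-02  8.9030e+01] q [ 18.1  -3.3 -23.3  70.    0.  109.1] open 0.0598 F [-1.4 -0.6  2.7]
dx -15.37 dy 22.29 dz -15.01 spin 0.0
```

Call:
{"method": "drive_tool", "body": {"deltas": [{"dx": 0,"dy": 0,"dz": -0.8,"spin": 0,"fingers": 5.0},{"dx": 0,"dy": 0,"dz": -3.0,"spin": 0,"fingers": 5.0},{"dx": 0,"dy": 0,"dz": -6.5,"spin": 0,"fingers": 5.0},{"dx": -0.6,"dy": 0.9,"dz": -10.0,"spin": 0,"fingers": 5.0},{"dx": -2.2,"dy": 3.2,"dz": -13.0,"spin": 0,"fingers": 5.0},{"dx": -4.8,"dy": 7.0,"dz": -14.5,"spin": 0,"fingers": 5.0},{"dx": -7.6,"dy": 11,"dz": -15,"spin": 0,"fingers": 5.0},{"dx": -10.4,"dy": 15.1,"dz": -15,"spin": 0,"fingers": 5.0}], "force": 40}}

```text
time: 22.6
ee_pos: [0.6022, 0.0404, 0.3306]
tcp_rot: [179.9, -0.0, 89.0]
wrist_force: [0.3, 0.9, 0.1]
opening: 0.0594
```

Call:
{"method": "drive_tool", "body": {"deltas": [{"dx": -2.2,"dy": 3.2,"dz": 0,"spin": 0,"fingers": 5.0},{"dx": -3.8,"dy": 5.5,"dz": 0,"spin": 0,"fingers": 5.0},{"dx": -4.7,"dy": 6.8,"dz": 0,"spin": 0,"fingers": 5.0},{"dx": -5.0,"dy": 7.2,"dz": 0,"spin": 0,"fingers": 5.0},{"dx": -5.0,"dy": 7.2,"dz": 0,"spin": 0,"fingers": 5.0},{"dx": -5.0,"dy": 7.2,"dz": 0,"spin": 0,"fingers": 5.0},{"dx": -5.0,"dy": 7.2,"dz": 0,"spin": 0,"fingers": 5.0},{"dx": -5.0,"dy": 7.2,"dz": 0,"spin": 0,"fingers": 5.0}]}}

```text
time: 23.6
ee_pos: [0.6719, -0.0096, 0.33]
tcp_rot: [180.0, 0.0, 89.0]
wrist_force: [0.6, 0.1, -1.2]
opening: 0.0596
```

```bash
python3 -c "
from h import *
snap('k','scene',(150,90,310,210))
go(.6722,-.0095,.2819,89)
x,y=.6722,-.0095
C=[(ring(x,y,.11,.03),(0,0,255)),(ring(x,y,.058,.03),(0,255,0))]
overlay('k','scene',C,(150,90,310,210),'ov_k')
"
```

```text
zoom 5.0
t 23.65 pos [ 0.672  -0.0097  0.3299] rot [179.98   0.    89.01] q [-0.8 21.4 21.2 89.8 -0.  90.2] open 0.0591 F [ 0.9 -0.4 -0.6]
dx 0.02 dy 0.02 dz 4.80 spin 0.0
```

View pics/ov_k.png

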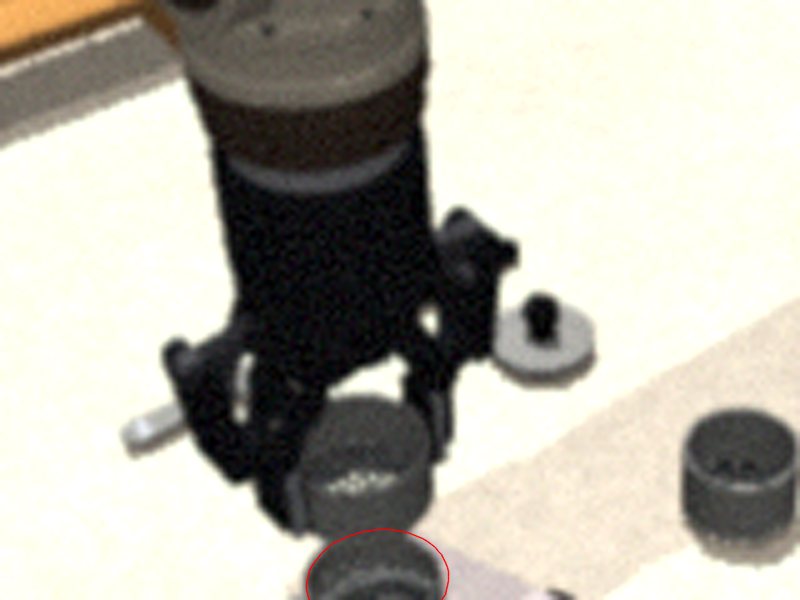

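Call:
{"method": "drive_tool", "body": {"deltas": [{"dx": 0,"dy": 0,"dz": 1.0,"spin": 0,"fingers": 5.0},{"dx": 0,"dy": 0,"dz": 2.5,"spin": 0,"fingers": 5.0},{"dx": 0,"dy": 0,"dz": 3.4,"spin": 0,"fingers": 5.0},{"dx": 0,"dy": 0,"dz": 4.0,"spin": 0,"fingers": 5.0},{"dx": 0,"dy": 0,"dz": 4.4,"spin": 0,"fingers": 5.0},{"dx": 0,"dy": 0,"dz": 4.7,"spin": 0,"fingers": 5.0},{"dx": 0,"dy": 0,"dz": 4.8,"spin": 0,"fingers": 5.0},{"dx": 0,"dy": 0,"dz": 4.85,"spin": 0,"fingers": 5.0}]}}

```text
time: 24.65
ee_pos: [0.6721, -0.0099, 0.282]
tcp_rot: [180.0, 0.0, 89.0]
wrist_force: [-2.3, -0.5, 5.5]
opening: 0.0597
```

```bash
python3 -c "
from h import *
go(.6722,-.0095,.2819,89)
"
```

```text
t 24.65 pos [ 0.6721 -0.0099  0.282 ] rot [179.95   0.    89.  ] q [-0.8 21.2 15.7 84.5 -0.  90.2] open 0.0597 F [-2.3 -0.5  5.5]
dx 0.04 dy 0.01 dz 0.01 spin -0.0
```

Call:
{"method": "drive_tool", "body": {"deltas": [{"dx": 0,"dy": 0,"dz": 0,"spin": 0,"fingers": 8.5},{"dx": 0,"dy": 0,"dz": 0,"spin": 0,"fingers": 8.5},{"dx": 0,"dy": 0,"dz": 0,"spin": 0,"fingers": 8.5},{"dx": 0,"dy": 0,"dz": -1.0,"spin": 0,"fingers": 8.5},{"dx": 0,"dy": 0,"dz": -3.0,"spin": 0,"fingers": 8.5},{"dx": 0,"dy": 0,"dz": -5.0,"spin": 0,"fingers": 8.5},{"dx": 0,"dy": -1.5,"dz": -5.5,"spin": 0,"fingers": 8.5},{"dx": 0,"dy": -5.5,"dz": -5.5,"spin": 0,"fingers": 8.5}]}}

```text
time: 25.65
ee_pos: [0.6175, -0.0089, 0.3369]
tcp_rot: [179.9, -0.0, 89.0]
wrist_force: [0.1, 0.4, 0.2]
opening: 0.085
```

```bash
python3 -c "
from h import *
snap('l','scene',(150,90,310,210))
go(.4515,-.0178,.25,89)
x,y=.6722,-.0095
C=[(ring(x,y,.14,.03),(0,0,255)),(ring(x,y,.11,.03),(0,255,0)),(ring(x,y,.058,.03),(0,255,0))]
overlay('l','scene',C,(150,90,310,210),'ov_l')
"
```

```text
zoom 5.0
t 25.70 pos [ 0.613  -0.0089  0.3365] rot [-179.82    0.     89.  ] q [-0.8 13.  11.5 88.7 -0.  90.2] open 0.0849 F [ 3.4 -0.3  1.1]
dx -1.17 dy -16.10 dz 8.70 spin -0.0
```

View pics/ov_l.png

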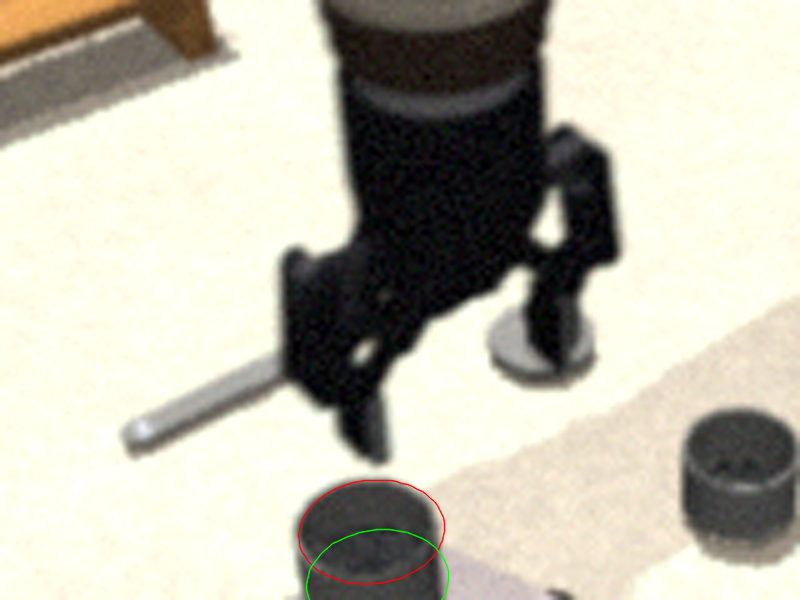

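Call:
{"method": "drive_tool", "body": {"deltas": [{"dx": -0.1,"dy": -2.5,"dz": 0.4,"spin": 0,"fingers": 8.5},{"dx": -0.4,"dy": -6.5,"dz": 1.5,"spin": 0,"fingers": 8.5},{"dx": -0.7,"dy": -10.5,"dz": 3.5,"spin": 0,"fingers": 8.5},{"dx": -1.0,"dy": -13.8,"dz": 5.5,"spin": 0,"fingers": 8.5},{"dx": -1.2,"dy": -15.6,"dz": 7.5,"spin": 0,"fingers": 8.5},{"dx": -1.2,"dy": -16.1,"dz": 8.7,"spin": 0,"fingers": 8.5},{"dx": -1.2,"dy": -16.1,"dz": 8.7,"spin": 0,"fingers": 8.5},{"dx": -1.2,"dy": -16.1,"dz": 8.7,"spin": 0,"fingers": 8.5}]}}

```text
time: 26.7
ee_pos: [0.4569, -0.0181, 0.25]
tcp_rot: [179.9, 0.0, 89.0]
wrist_force: [0.3, 0.1, -0.7]
opening: 0.0847
```

```bash
python3 -c "
from h import *
snap('m','scene',(220,100,380,220))
go(.4515,-.0178,.184,89)
x,y=.4515,-.0178
C=[(ring(x,y,.046,.03),(0,0,255)),(ring(x,y,.008,.03),(0,255,0))]
overlay('m','scene',C,(220,100,380,220),'ov_m')
"
```

```text
zoom 5.0
t 26.75 pos [ 0.4568 -0.0181  0.25  ] rot [179.93  -0.    89.01] q [ -2.3  -8.  -19.7  78.2   0.   88.7] open 0.0851 F [-0.8 -0.6  0.3]
dx 0.02 dy -0.54 dz 6.60 spin 0.0
```

View pics/ov_m.png

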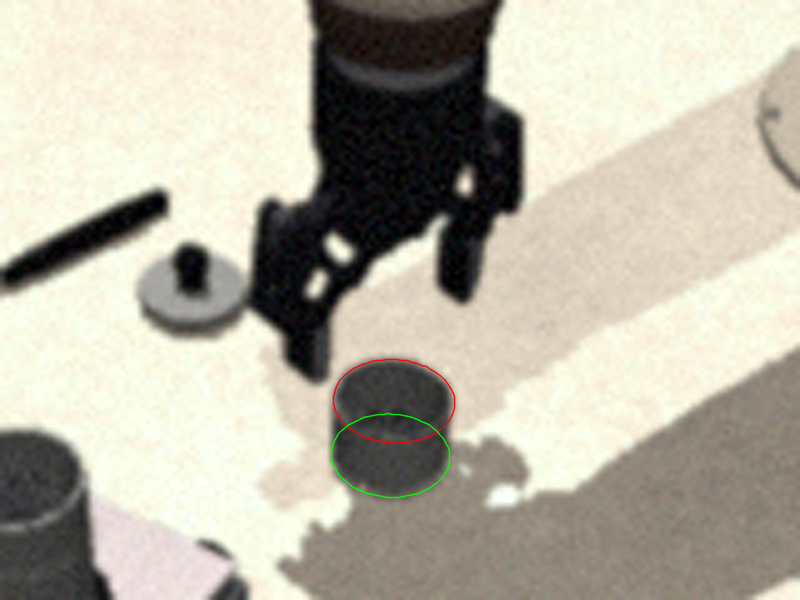

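Call:
{"method": "drive_tool", "body": {"deltas": [{"dx": 0,"dy": -0.3,"dz": 1.0,"spin": 0,"fingers": 8.5},{"dx": 0,"dy": -0.5,"dz": 3.0,"spin": 0,"fingers": 8.5},{"dx": 0,"dy": -0.5,"dz": 5.2,"spin": 0,"fingers": 8.5},{"dx": 0,"dy": -0.5,"dz": 6.6,"spin": 0,"fingers": 8.5},{"dx": 0,"dy": -0.5,"dz": 6.6,"spin": 0,"fingers": 5.0},{"dx": 0,"dy": -0.5,"dz": 6.6,"spin": 0,"fingers": 5.0},{"dx": 0,"dy": -0.5,"dz": 6.6,"spin": 0,"fingers": 5.0},{"dx": 0,"dy": -0.5,"dz": 6.6,"spin": 0,"fingers": 5.0}], "force": 25}}

```text
time: 27.75
ee_pos: [0.4511, -0.0181, 0.1836]
tcp_rot: [180.0, 0.0, 89.0]
wrist_force: [0.4, -0.6, -0.7]
opening: 0.0604
```

Call:
{"method": "drive_tool", "body": {"deltas": [{"dx": 0,"dy": 0,"dz": 0,"spin": 0,"fingers": 8.5},{"dx": 0,"dy": 0,"dz": 0,"spin": 0,"fingers": 8.5},{"dx": 0,"dy": 0,"dz": 0,"spin": -8,"fingers": 8.5},{"dx": 0,"dy": 0,"dz": 0,"spin": -18,"fingers": 8.5},{"dx": 0,"dy": 0,"dz": 0,"spin": -28,"fingers": 8.5},{"dx": 0,"dy": 0,"dz": 0,"spin": -38,"fingers": 8.5},{"dx": 0,"dy": 0,"dz": 0,"spin": -48,"fingers": 8.5},{"dx": 0,"dy": 0,"dz": 0,"spin": -58,"fingers": 8.5}]}}

```text
time: 28.75
ee_pos: [0.451, -0.018, 0.1833]
tcp_rot: [180.0, 0.0, 147.3]
wrist_force: [-0.3, 0.5, 0.2]
opening: 0.085
```

Call:
{"method": "drive_tool", "body": {"deltas": [{"dx": 0,"dy": 0,"dz": 0,"spin": -10,"fingers": 8.5},{"dx": 0,"dy": 0,"dz": 0,"spin": -20,"fingers": 8.5},{"dx": 0,"dy": 0,"dz": 0,"spin": -28,"fingers": 8.5},{"dx": 0,"dy": 0,"dz": 0,"spin": -32,"fingers": 8.5},{"dx": 0,"dy": 0,"dz": 0,"spin": -32,"fingers": 5.0},{"dx": 0,"dy": 0,"dz": 0,"spin": -32,"fingers": 5.0},{"dx": 0,"dy": 0,"dz": 0,"spin": -32,"fingers": 5.0},{"dx": 0,"dy": 0,"dz": 0,"spin": -32,"fingers": 5.0}]}}

```text
time: 29.75
ee_pos: [0.4511, -0.018, 0.1835]
tcp_rot: [-180.0, 0.0, 179.0]
wrist_force: [-1.6, 0.4, 3.6]
opening: 0.06
```

```bash
python3 -c "
from h import *
go(.6722,-.0097,.36,179)
"
```

```text
t 29.75 pos [ 0.4511 -0.018   0.1835] rot [-1.8000e+02  3.0000e-02  1.7896e+02] q [ -2.3  -6.9 -26.2  70.6  -0.   -1.3] open 0.0600 F [-1.6  0.4  3.6]
dx -22.10 dy 1.23 dz -17.64 spin -0.0
```

Call:
{"method": "drive_tool", "body": {"deltas": [{"dx": 0,"dy": 0,"dz": -0.8,"spin": 0,"fingers": 5.0},{"dx": 0,"dy": 0,"dz": -3.0,"spin": 0,"fingers": 5.0},{"dx": 0,"dy": 0,"dz": -7.0,"spin": 0,"fingers": 5.0},{"dx": -0.8,"dy": 0.1,"dz": -11.0,"spin": 0,"fingers": 5.0},{"dx": -2.5,"dy": 0.2,"dz": -14.5,"spin": 0,"fingers": 5.0},{"dx": -5.0,"dy": 0.3,"dz": -16.8,"spin": 0,"fingers": 5.0},{"dx": -8.5,"dy": 0.5,"dz": -17.6,"spin": 0,"fingers": 5.0},{"dx": -12.5,"dy": 0.7,"dz": -17.6,"spin": 0,"fingers": 5.0}], "force": 40}}

```text
time: 30.75
ee_pos: [0.577, -0.0132, 0.3605]
tcp_rot: [180.0, 0.1, 179.0]
wrist_force: [0.0, 0.4, -1.2]
opening: 0.06
```

Call:
{"method": "drive_tool", "body": {"deltas": [{"dx": -4.0,"dy": 0.2,"dz": 0,"spin": 0,"fingers": 5.0},{"dx": -7.0,"dy": 0.4,"dz": 0,"spin": 0,"fingers": 5.0},{"dx": -8.8,"dy": 0.5,"dz": 0,"spin": 0,"fingers": 5.0},{"dx": -9.6,"dy": 0.5,"dz": 0,"spin": 0,"fingers": 5.0},{"dx": -9.6,"dy": 0.5,"dz": 0,"spin": 0,"fingers": 5.0},{"dx": -9.6,"dy": 0.5,"dz": 0,"spin": 0,"fingers": 5.0},{"dx": -9.6,"dy": 0.5,"dz": 0,"spin": 0,"fingers": 5.0},{"dx": -9.6,"dy": 0.5,"dz": 0,"spin": 0,"fingers": 5.0}]}}

```text
time: 31.75
ee_pos: [0.6718, -0.0099, 0.3596]
tcp_rot: [-180.0, 0.0, 179.0]
wrist_force: [-0.3, -1.1, -0.0]
opening: 0.0596
```

```bash
python3 -c "
from h import *
snap('n','scene',(150,90,310,210))
go(.6722,-.0098,.3155,179)
x,y=.6722,-.0095
C=[(ring(x,y,.14,.03),(0,0,255))]
overlay('n','scene',C,(150,90,310,210),'ov_n')
"
```

```text
zoom 5.0
t 31.80 pos [ 0.6719 -0.0099  0.3595] rot [1.80e+02 2.00e-02 1.79e+02] q [-0.8 21.8 25.  93.2  0.   0.2] open 0.0595 F [ 0.6 -0.1 -1.1]
dx -0.03 dy 0.01 dz 4.40 spin -0.0
```

View pics/ov_n.png

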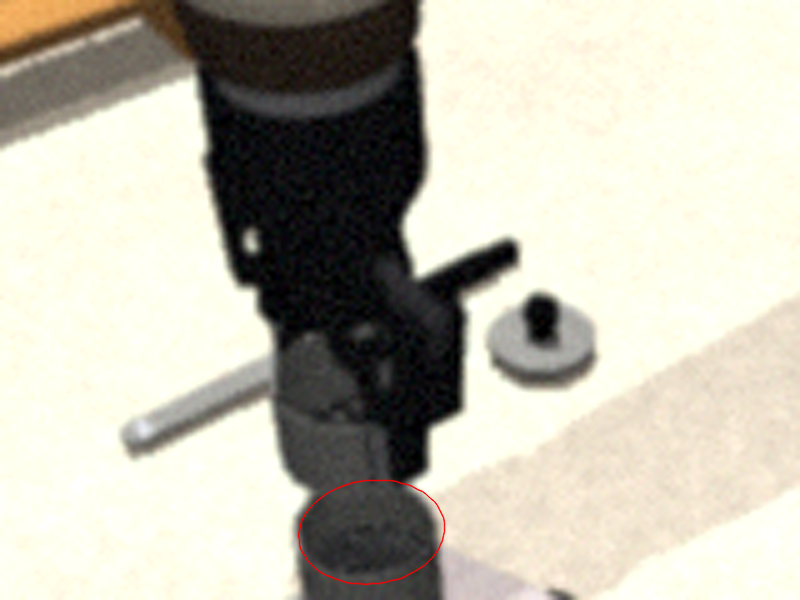

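Call:
{"method": "drive_tool", "body": {"deltas": [{"dx": 0,"dy": 0,"dz": 1.0,"spin": 0,"fingers": 5.0},{"dx": 0,"dy": 0,"dz": 2.2,"spin": 0,"fingers": 5.0},{"dx": 0,"dy": 0,"dz": 3.0,"spin": 0,"fingers": 5.0},{"dx": 0,"dy": 0,"dz": 3.6,"spin": 0,"fingers": 5.0},{"dx": 0,"dy": 0,"dz": 4.0,"spin": 0,"fingers": 5.0},{"dx": 0,"dy": 0,"dz": 4.3,"spin": 0,"fingers": 5.0},{"dx": 0,"dy": 0,"dz": 4.4,"spin": 0,"fingers": 5.0},{"dx": 0,"dy": 0,"dz": 4.45,"spin": 0,"fingers": 5.0}]}}

```text
time: 32.8
ee_pos: [0.6721, -0.0099, 0.3156]
tcp_rot: [-180.0, 0.1, 179.0]
wrist_force: [-1.3, -0.1, 6.3]
opening: 0.0599
```

```bash
python3 -c "
from h import *
go(.6722,-.0098,.3155,179)
"
```

```text
t 32.80 pos [ 0.6721 -0.0099  0.3156] rot [-1.80e+02  6.00e-02  1.79e+02] q [-0.8 21.2 19.5 88.2 -0.   0.2] open 0.0599 F [-1.3 -0.1  6.3]
dx -0.01 dy 0.01 dz 0.01 spin -0.0
```

Call:
{"method": "drive_tool", "body": {"deltas": [{"dx": 0,"dy": 0,"dz": 0,"spin": 0,"fingers": 8.5},{"dx": 0,"dy": 0,"dz": 0,"spin": 0,"fingers": 8.5},{"dx": 0,"dy": 0,"dz": 0,"spin": 0,"fingers": 8.5},{"dx": 0,"dy": 0,"dz": -1.0,"spin": 0,"fingers": 8.5},{"dx": 0,"dy": 0,"dz": -3.0,"spin": 0,"fingers": 8.5},{"dx": 0,"dy": 0,"dz": -4.8,"spin": 0,"fingers": 8.5},{"dx": 1.2,"dy": -0.9,"dz": -5.2,"spin": 0,"fingers": 8.5},{"dx": 4.5,"dy": -3.4,"dz": -5.2,"spin": 0,"fingers": 8.5}]}}

```text
time: 33.8
ee_pos: [0.6263, -0.0432, 0.3662]
tcp_rot: [-180.0, 0.0, 179.1]
wrist_force: [-0.4, -0.4, 1.1]
opening: 0.0851
```

```bash
python3 -c "
from h import *
snap('o','scene',(150,70,310,190))
go(.4505,-.1784,.25,179)
x,y=.6722,-.0095
C=[(ring(x,y,.178,.03),(0,0,255)),(ring(x,y,.14,.03),(0,255,0))]
overlay('o','scene',C,(150,70,310,190),'ov_o')
"
```

```text
zoom 5.0
t 33.85 pos [ 0.6226 -0.0459  0.3666] rot [-1.7993e+02 -1.5000e-01  1.7895e+02] q [-4.2 14.9 17.1 92.4 -0.1 -3.2] open 0.0849 F [ 3.8 -2.3  2.2]
dx 16.93 dy -13.55 dz 11.72 spin -0.1
```

View pics/ov_o.png

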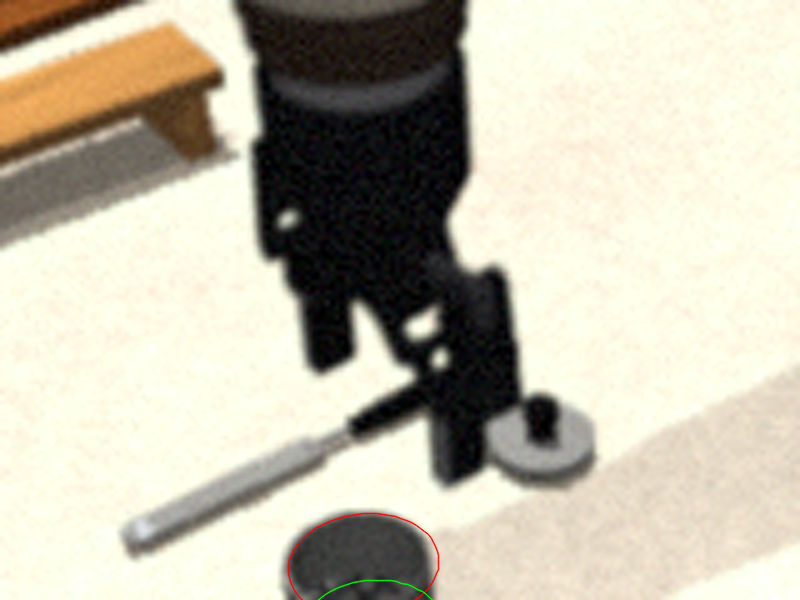

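Call:
{"method": "drive_tool", "body": {"deltas": [{"dx": 2.2,"dy": -1.8,"dz": 0.5,"spin": 0,"fingers": 5.5},{"dx": 5.8,"dy": -4.6,"dz": 2.0,"spin": 0,"fingers": 5.5},{"dx": 9.5,"dy": -7.6,"dz": 4.5,"spin": 0,"fingers": 5.5},{"dx": 13.0,"dy": -10.4,"dz": 7.0,"spin": 0,"fingers": 5.5},{"dx": 15.5,"dy": -12.4,"dz": 9.5,"spin": 0,"fingers": 5.5},{"dx": 16.7,"dy": -13.4,"dz": 11.2,"spin": 0,"fingers": 5.5},{"dx": 16.9,"dy": -13.5,"dz": 11.7,"spin": 0,"fingers": 5.5},{"dx": 16.9,"dy": -13.5,"dz": 11.7,"spin": 0,"fingers": 5.5}]}}

```text
time: 34.85
ee_pos: [0.4551, -0.175, 0.2499]
tcp_rot: [180.0, 0.0, 179.0]
wrist_force: [-0.2, 0.6, 0.0]
opening: 0.0549
```

```bash
python3 -c "
from h import *
snap('p','scene',(200,70,320,160))
go(.4505,-.1784,.19,179)
x,y=.4505,-.1784
C=[(ring(x,y,.014,.03),(0,0,255)),(ring(x,y,.036,.01),(0,255,0))]
overlay('p','scene',C,(200,70,320,160),'ov_p')
"
```

```text
zoom 6.666666666666667
t 34.90 pos [ 0.4555 -0.1749  0.2503] rot [-1.7999e+02  5.0000e-02  1.7901e+02] q [-21.   -3.7 -15.8  77.9   0.  -20. ] open 0.0552 F [-0.1  0.5  0.3]
dx 0.50 dy -0.35 dz 6.03 spin 0.0
```

View pics/ov_p.png

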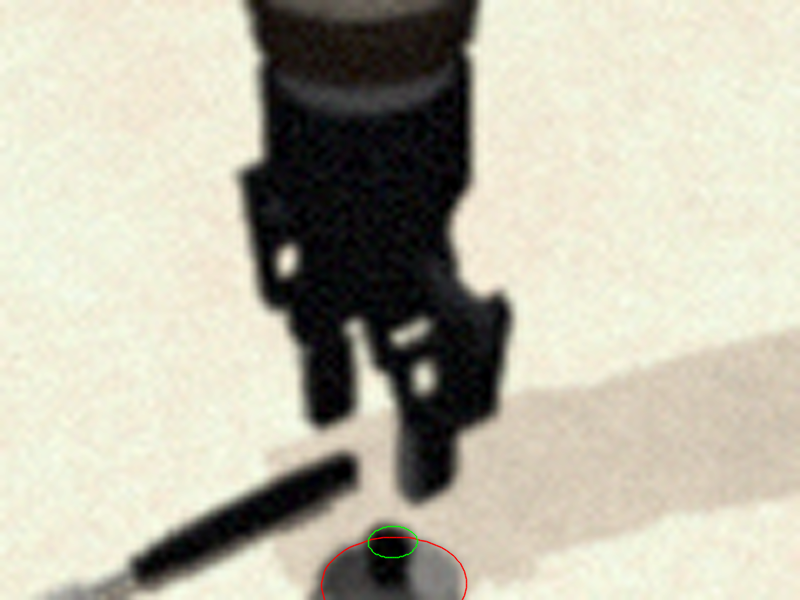

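Call:
{"method": "drive_tool", "body": {"deltas": [{"dx": 0.3,"dy": -0.2,"dz": 1.0,"spin": 0,"fingers": 5.5},{"dx": 0.5,"dy": -0.35,"dz": 3.0,"spin": 0,"fingers": 5.5},{"dx": 0.5,"dy": -0.35,"dz": 5.0,"spin": 0,"fingers": 5.5},{"dx": 0.5,"dy": -0.35,"dz": 6.0,"spin": 0,"fingers": 5.5},{"dx": 0.5,"dy": -0.35,"dz": 6.0,"spin": 0,"fingers": 1.2},{"dx": 0.5,"dy": -0.35,"dz": 6.0,"spin": 0,"fingers": 1.2},{"dx": 0.5,"dy": -0.35,"dz": 6.0,"spin": 0,"fingers": 1.2},{"dx": 0.5,"dy": -0.35,"dz": 6.0,"spin": 0,"fingers": 1.2}], "force": 25}}

```text
time: 35.9
ee_pos: [0.4505, -0.1786, 0.1905]
tcp_rot: [-180.0, 0.1, 179.0]
wrist_force: [1.0, 0.3, 4.0]
opening: 0.0189
```

```bash
python3 -c "
from h import *
go(.4505,-.1784,.19,179)
snap('q','scene',(200,70,320,160))
"
```

```text
t 35.90 pos [ 0.4505 -0.1786  0.1905] rot [-1.7998e+02  8.0000e-02  1.7900e+02] q [-21.6  -2.5 -21.3  71.1   0.  -20.6] open 0.0189 F [1.  0.3 4. ]
dx -0.00 dy 0.02 dz 0.05 spin 0.0
zoom 6.666666666666667
```

View pics/scene_q.png

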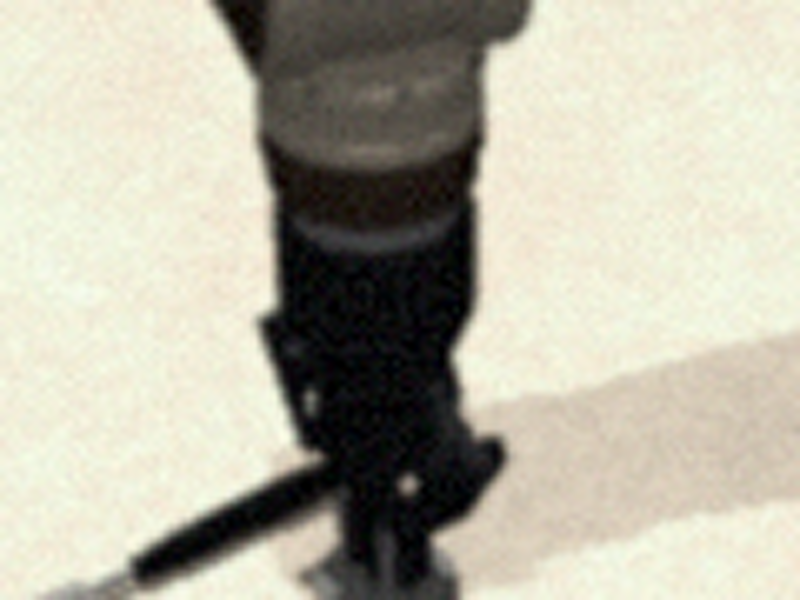

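Call:
{"method": "drive_tool", "body": {"deltas": [{"dx": 0,"dy": 0,"dz": 0,"spin": 0,"fingers": 5.0},{"dx": 0,"dy": 0,"dz": 0,"spin": 0,"fingers": 5.0},{"dx": 0,"dy": 0,"dz": 0,"spin": 8,"fingers": 5.0},{"dx": 0,"dy": 0,"dz": 0,"spin": 18,"fingers": 5.0},{"dx": 0,"dy": 0,"dz": 0,"spin": 28,"fingers": 5.0},{"dx": 0,"dy": 0,"dz": 0,"spin": 38,"fingers": 5.0},{"dx": 0,"dy": 0,"dz": 0,"spin": 48,"fingers": 5.0},{"dx": 0,"dy": 0,"dz": 0,"spin": 58,"fingers": 5.0}]}}

```text
time: 36.95
ee_pos: [0.4501, -0.1785, 0.1895]
tcp_rot: [-180.0, -0.0, 120.7]
wrist_force: [0.9, -0.6, 0.8]
opening: 0.0501
```

Call:
{"method": "drive_tool", "body": {"deltas": [{"dx": 0,"dy": 0,"dz": 0,"spin": 10,"fingers": 5.0},{"dx": 0,"dy": 0,"dz": 0,"spin": 20,"fingers": 5.0},{"dx": 0,"dy": 0,"dz": 0,"spin": 28,"fingers": 5.0},{"dx": 0,"dy": 0,"dz": 0,"spin": 32,"fingers": 5.0},{"dx": 0,"dy": 0,"dz": 0,"spin": 32,"fingers": 1.2},{"dx": 0,"dy": 0,"dz": 0,"spin": 32,"fingers": 1.2},{"dx": 0,"dy": 0,"dz": 0,"spin": 32,"fingers": 1.2},{"dx": 0,"dy": 0,"dz": 0,"spin": 32,"fingers": 1.2}]}}

```text
time: 37.95
ee_pos: [0.4502, -0.1785, 0.1897]
tcp_rot: [-180.0, 0.0, 89.0]
wrist_force: [-0.4, -0.1, 1.2]
opening: 0.0188
```

```bash
python3 -c "
from h import *
go(.6722,-.0098,.40,89)
"
```

```text
t 37.95 pos [ 0.4502 -0.1785  0.1897] rot [-180.      0.     89.02] q [-21.6  -2.5 -21.4  71.1  -0.   69.3] open 0.0188 F [-0.4 -0.1  1.2]
dx 17.25 dy 21.91 dz -21.03 spin 0.0
```

Call:
{"method": "drive_tool", "body": {"deltas": [{"dx": 0,"dy": 0,"dz": -0.8,"spin": 0,"fingers": 1.2},{"dx": 0,"dy": 0,"dz": -3.0,"spin": 0,"fingers": 1.2},{"dx": 0,"dy": 0,"dz": -7.0,"spin": 0,"fingers": 1.2},{"dx": 0.6,"dy": 0.8,"dz": -11.5,"spin": 0,"fingers": 1.2},{"dx": 1.8,"dy": 2.3,"dz": -15.5,"spin": 0,"fingers": 1.2},{"dx": 3.6,"dy": 4.6,"dz": -18.8,"spin": 0,"fingers": 1.2},{"dx": 6.2,"dy": 7.9,"dz": -20.5,"spin": 0,"fingers": 1.2},{"dx": 9.2,"dy": 11.7,"dz": -20.5,"spin": 0,"fingers": 1.2}], "force": 40}}

```text
time: 38.95
ee_pos: [0.5696, -0.088, 0.3972]
tcp_rot: [179.8, 0.0, 89.0]
wrist_force: [0.1, -0.9, -0.7]
opening: 0.018
```

Call:
{"method": "drive_tool", "body": {"deltas": [{"dx": 3.0,"dy": 3.8,"dz": 0,"spin": 0,"fingers": 1.2},{"dx": 5.6,"dy": 7.1,"dz": 0,"spin": 0,"fingers": 1.2},{"dx": 7.2,"dy": 9.2,"dz": 0,"spin": 0,"fingers": 1.2},{"dx": 8.0,"dy": 10.2,"dz": 0,"spin": 0,"fingers": 1.2},{"dx": 8.0,"dy": 10.2,"dz": 0,"spin": 0,"fingers": 1.2},{"dx": 8.0,"dy": 10.2,"dz": 0,"spin": 0,"fingers": 1.2},{"dx": 8.0,"dy": 10.2,"dz": 0,"spin": 0,"fingers": 1.2},{"dx": 8.0,"dy": 10.2,"dz": 0,"spin": 0,"fingers": 1.2}]}}

```text
time: 39.95
ee_pos: [0.6717, -0.0109, 0.3952]
tcp_rot: [180.0, 0.0, 89.0]
wrist_force: [-0.2, -0.2, -0.5]
opening: 0.0184
```

```bash
python3 -c "
from h import *
snap('r','scene',(150,70,310,190))
go(.6722,-.0098,.3597,89)
x,y=.6722,-.0095
C=[(ring(x,y,.178,.03),(0,0,255))]
overlay('r','scene',C,(150,70,310,190),'ov_r')
"
```

```text
zoom 5.0
t 40.00 pos [ 0.6718 -0.0108  0.3951] rot [179.98  -0.    88.97] q [-0.9 22.7 30.2 97.5  0.  90.1] open 0.0182 F [ 0.2  0.2 -1.1]
dx 0.10 dy 0.03 dz 3.54 spin -0.0
```

View pics/ov_r.png

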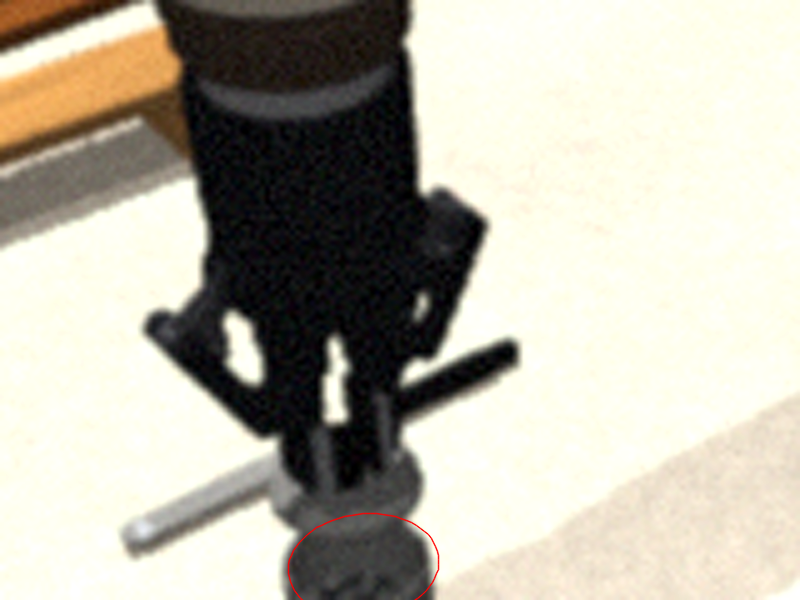

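Call:
{"method": "drive_tool", "body": {"deltas": [{"dx": 0.1,"dy": 0,"dz": 0.8,"spin": 0,"fingers": 1.2},{"dx": 0.1,"dy": 0,"dz": 1.5,"spin": 0,"fingers": 1.2},{"dx": 0.1,"dy": 0,"dz": 2.2,"spin": 0,"fingers": 1.2},{"dx": 0.1,"dy": 0,"dz": 2.8,"spin": 0,"fingers": 1.2},{"dx": 0.1,"dy": 0,"dz": 3.2,"spin": 0,"fingers": 1.2},{"dx": 0.1,"dy": 0,"dz": 3.4,"spin": 0,"fingers": 1.2},{"dx": 0.1,"dy": 0,"dz": 3.55,"spin": 0,"fingers": 1.2},{"dx": 0.1,"dy": 0,"dz": 3.6,"spin": 0,"fingers": 1.2}]}}

```text
time: 41.0
ee_pos: [0.6721, -0.0094, 0.3597]
tcp_rot: [179.9, 0.0, 89.0]
wrist_force: [-2.0, -0.3, 6.8]
opening: 0.018
```

```bash
python3 -c "
from h import *
go(.6722,-.0098,.3597,89)
"
```

```text
t 41.00 pos [ 0.6721 -0.0094  0.3597] rot [179.93   0.    89.  ] q [-0.8 21.8 25.  93.2 -0.  90.2] open 0.0180 F [-2.  -0.3  6.8]
dx -0.04 dy 0.02 dz 0.00 spin -0.0
```

Call:
{"method": "drive_tool", "body": {"deltas": [{"dx": 0,"dy": 0,"dz": 0,"spin": 0,"fingers": 5.0},{"dx": 0,"dy": 0,"dz": 0,"spin": 0,"fingers": 5.0},{"dx": 0,"dy": 0,"dz": 0,"spin": 0,"fingers": 5.0},{"dx": 0,"dy": 0,"dz": -0.8,"spin": 0,"fingers": 5.0},{"dx": 0,"dy": 0,"dz": -2.4,"spin": 0,"fingers": 5.0},{"dx": 0,"dy": 0,"dz": -4.2,"spin": 0,"fingers": 5.0},{"dx": 0,"dy": 0,"dz": -5.5,"spin": 0,"fingers": 5.0},{"dx": 0,"dy": -0.5,"dz": -6.0,"spin": 0,"fingers": 5.0}]}}

```text
time: 42.0
ee_pos: [0.6672, -0.0093, 0.4195]
tcp_rot: [179.9, -0.0, 89.0]
wrist_force: [0.3, -0.1, -0.4]
opening: 0.0503
```

Call:
{"method": "drive_tool", "body": {"deltas": [{"dx": -1,"dy": -1.0,"dz": 0,"spin": 0,"fingers": 5.0},{"dx": -4,"dy": -4,"dz": 0,"spin": 0,"fingers": 5.0},{"dx": -8,"dy": -8,"dz": 0,"spin": 0,"fingers": 5.0},{"dx": -12,"dy": -12,"dz": 0,"spin": 0,"fingers": 5.0},{"dx": -16,"dy": -16,"dz": 0,"spin": 0,"fingers": 5.0},{"dx": -20,"dy": -20,"dz": 0,"spin": 0,"fingers": 5.0},{"dx": -23,"dy": -23,"dz": 0,"spin": 0,"fingers": 5.0},{"dx": -24,"dy": -24,"dz": 0,"spin": 0,"fingers": 5.0}]}}

```text
time: 43.0
ee_pos: [0.4207, -0.2463, 0.4184]
tcp_rot: [-180.0, 0.0, 88.8]
wrist_force: [0.4, 0.0, 0.1]
opening: 0.05
```

```bash
python3 -c "
from h import *
snap('s','scene'); snap('s','top')
go()
x,y=.6722,-.0095
C=[(ring(x,y,.206,.01),(255,200,0)),(ring(x,y,.184,.03),(0,0,255)),(ring(x,y,.178,.03),(0,0,255)),(ring(x,y,.14,.03),(0,255,0)),(ring(x,y,.11,.03),(0,255,0)),(ring(x,y,.088,.03),(0,255,0)),(ring(x,y,.058,.03),(0,255,0))]
overlay('s','scene',C,(170,150,290,240),'ov_s')
overlay('s','top',C,(210,80,310,180),'ov_st')
"
```

```text
zoom 1.5625
zoom 1.5625
t 43.10 pos [ 0.4218 -0.2457  0.4185] rot [180.     0.    88.87] q [-30.2  -3.2   3.4  96.5  -0.   60.9] open 0.0497 F [ 0.1 -0.   1.2]
dx 0.00 dy 0.00 dz 0.00 spin 0.0
```

View pics/scene_s.png

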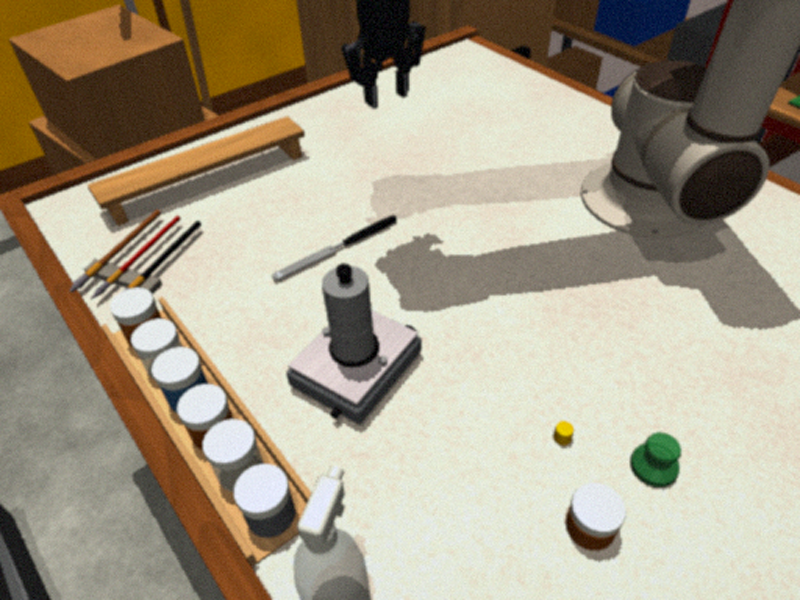

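View pics/ov_s.png

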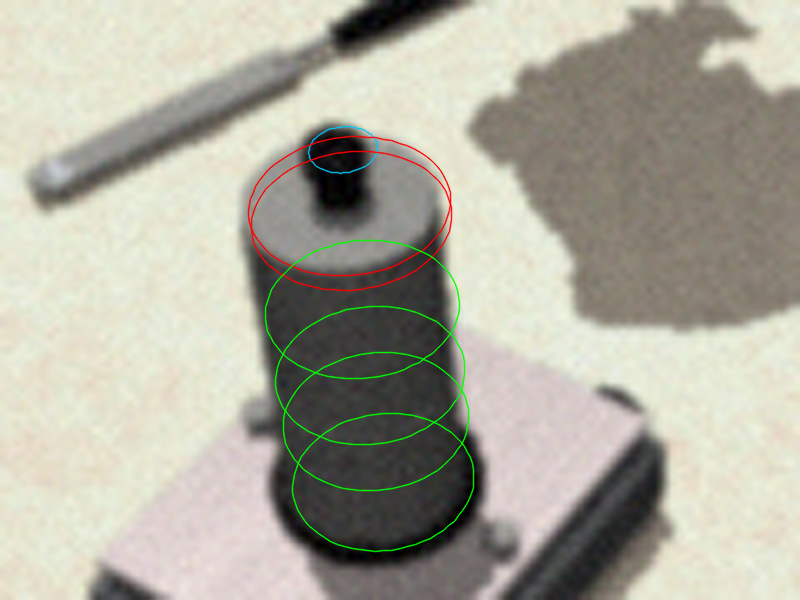

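View pics/ov_st.png

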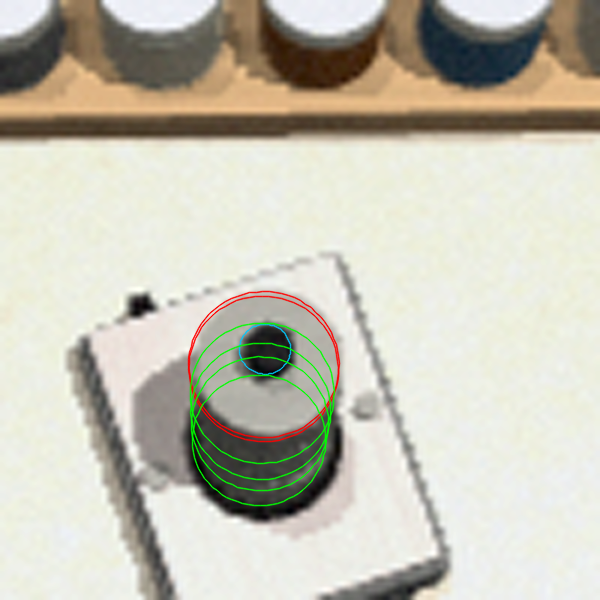

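```bash
python3 -c "
from h import *
a,K,T=load('scene_s.npz'); b,_,_=load('top_s.npz')
A=cv2.resize(a[160:240,195:255],None,fx=7,fy=7,interpolation=cv2.INTER_CUBIC)
B=cv2.resize(b[115:175,225:280],None,fx=6.5,fy=6.5,interpolation=cv2.INTER_CUBIC)
h=max(A.shape[0],B.shape[0]); out=np.zeros((h,A.shape[1]+B.shape[1],3),np.uint8); out[:A.shape[0],:A.shape[1]]=A; out[:B.shape[0],A.shape[1]:]=B
cv2.imwrite('pics/fin.png',cv2.convertScaleAbs(out,alpha=2.2))
# pad vs pan in initial/final top: pad centroid px check
"
```

```text
(no output)
```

View pics/fin.png

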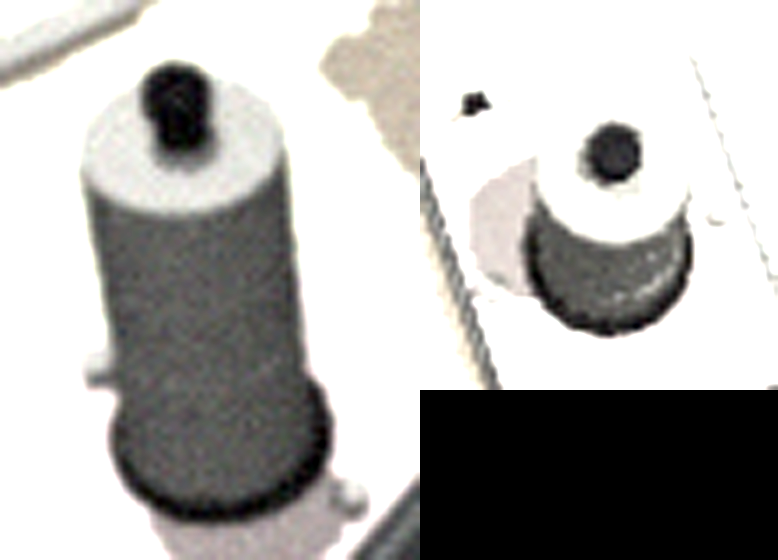

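```bash
python3 -c "
from workcell import bot
o=bot.get_obs(); print(o['time'],o['wrist_force'],abs(o['qd']).max())
print(bot.job_done())"
```

```text
43.1 [ 0.05849573 -0.00275207  1.16098371] 2.4340493844190485
the job is handed in; nothing more can be done
None
```

The sieve set is stacked on the rubber pad: pan, fine, medium, coarse, then lid. I handed the job in at 43.1 s of the 122 s allowed; handing in gives no verdict.

I squeezed each piece twice, with the gripper turned 90° in between, so it sat centred in the jaws before I carried it.

**Seating:** The pan was released at its expected height with no contact force showing on the wrist. The other four met 5–8 N within about 0.2 mm of their expected seated heights.

**Final pictures:** In both cameras the stack stands straight, with no steps in the wall and the lid flush. It is centred on the pad to within a few millimetres. The jar, muller, cap and knife show no visible move, and the gripper was clear of everything.

**What disagreed:**
- In the last scene picture the lid showed about 1 pixel (2–3 mm) left of the model, while the top picture fitted. The two cameras also differed by 2–6 mm when I first located the pieces, so I put this down to calibration.
- The lid knob measured about 18–19 mm between the fingers instead of 20 mm. The lid still seated at the expected height.
- After releasing the pan and the fine sieve, I moved sideways the wrong way by about 3–5 cm at a safe height. Nothing was touched.

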